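# Unclamp, load and reclamp the tube reader's tray

### The arm

A 6-joint arm with a two-finger parallel gripper is mounted at the origin on the work surface. World frame = base frame: x ahead of the robot, y to its left, z up, the work surface at z = 0. Lengths are in m, angles in rad, forces in N, time in s.
With the tool pointing down it reaches from about 0.375 to 0.975 m from the base axis. Payload 3.8 kg.
Tool frame: the origin (TCP) lies midway between the tips of the shut fingers; the grasp point (between the pads) lies 19 mm behind it; z points along the fingers, y is the direction in which the jaws open and shut (so a half turn about z gives the same grasp; the last joint's range is limited). The gripper opens to 85 mm and grips with 20 to 120 N. Pads are 22 mm wide; open, the fingers measure 114 mm over their backs; the gripper's body (76 mm by 85 mm) begins 54 mm behind the grasp point. The pads swing forward as they close: fully open they stand 13 mm farther back than shut.
Start: joints at [-1.281, 0.264, 1.604, -0, 1.274, -0.037], TCP at [0.217, -0.639, 0.231] pointing down, gripper open.
Joint ranges: [-2.63, 2.63], [-0.94, 2.18], [0.31, 2.57], [-1.31, 4.45], [0, 2.66], [-2.55, 2.55]. Speed limits (rad/s): [2.57, 2.57, 3.14, 3.14, 3.14, 3.14].

### API

Orientations are given as a rotation vector (axis times angle).
In Python, from workcell import bot gives the robot as it stands. The module is installed in compiled form; this text tells all that it offers.
- The arm moves only by the tool move_arm, never from a script. Its argument "steps" is a list of rows, each a list of 5 numbers: the shift along the tool's x, y, z in mm, then the turn about the tool's z in degrees, then the opening in per cent of the stroke, from 0 (shut) to 100 (fully open). In form: [[tx, ty, tz, turn, claw], ...]. A call has 1 to 20 rows; each row is the pose to reach, as a shift and turn from the pose commanded when the call began, along the tool's axes at that moment; what a row does not reach only later rows make up. A row lasts 1/10 s, in which the tool goes at most 50 mm and 8.59 degrees, less where a joint would pass 70% of its speed; a pose out of reach is approached as far as the arm can. A call with a gripper value outside its range is refused whole. The fingers move at their own pace and stop on an object; "newtons" is the grip in N (left out, the last holds). Time passes only in rows, so rows that repeat a pose let the fingers close. It gives the time, the measured TCP pose, the force and the opening at its end, in the units of the state.
- bot.read_state(): the state, without advancing time (a new reading comes with each control period).
- bot.read_camera(name): name is "side" or "top" or "wrist"; returns a dict with "pixels" (420x560x3 uint8, red, green, blue), "depth" (420x560 float32, m along the optical axis (not along the pixel's ray), 0 where there is no reading), "fovy" (degrees; the focal length in pixels is half the picture's height over the tangent of half this angle, whatever the lens; pixels are square), "cx", "cy" (the principal point, pixels), "k1" (the pictures are not rectified: a ray, as slopes to the right and down, at radius r is drawn at 1 + k1 r^2 times it, then the intrinsics apply), "xyz" and "attitude" of the camera in the world. Camera axes: x right, y up, looking along -z (the intrinsics and any distortion apply to the point x, -y, -z); pixel columns grow to the right and rows downward; lengths in m; the calibration is good to about 2 mm. A picture is of the moment at which its call begins.
- bot.finish_job(): hands the job in, once; it reports no verdict.
The state is a dict: "time": time; "q": joint angles; "joint_vel": joint speeds; "joint_torque": joint torques, N m; "tool_pos": TCP position; "tcp_rot": TCP orientation; "wrist_force": force on the tool from outside, world axes, zero at the start; "torque": the same for the moment, N m; "width": opening from 0.0 (shut) to 1.0 (fully open).
Only numpy, scipy, OpenCV 4.12 (cv2) and the standard library are available. Lean on these libraries where they do the work, as an engineer would, in place of code of your own. Each camera call takes 0.05 s, during which the arm holds its last target.

### The job

Fetch the red-handled key driver from its stand, engage its square tip in the yellow clamp knob on top of the reader, turn the clamp anticlockwise as far as it goes to free the tray, and put the driver back in its stand. Then pull the tray fully out by its blue knob, stand every vial from the pad in a pocket of its own, and push the loaded tray fully home. Last, clamp the tray again with the driver, clockwise as far as it goes, and put the driver back upright and fully down in its stand, without disturbing the tip box, the tube rack or the mouse.

Things in the scene. Friction and masses are not known exactly. Their poses are not given: they have to be found in the camera images.
- vial0: Sample vial: upright amber cylinder 32 mm in diameter with a white cap of the same diameter, 50 mm tall in all (the cap is the top 16 mm), 50 g, flat bottom, heavy base. Origin: centre of its underside, z up. Two to four vials are present (None all through = absent); they stand on a 1 mm blue pad. All vials are alike.
- vial1: Sample vial: upright amber cylinder 32 mm in diameter with a white cap of the same diameter, 50 mm tall in all (the cap is the top 16 mm), 50 g, flat bottom, heavy base. Origin: centre of its underside, z up. Two to four vials are present (None all through = absent); they stand on a 1 mm blue pad. All vials are alike.
- vial2: Sample vial: upright amber cylinder 32 mm in diameter with a white cap of the same diameter, 50 mm tall in all (the cap is the top 16 mm), 50 g, flat bottom, heavy base. Origin: centre of its underside, z up. Two to four vials are present (None all through = absent); they stand on a 1 mm blue pad. All vials are alike.
- vial3: Sample vial: upright amber cylinder 32 mm in diameter with a white cap of the same diameter, 50 mm tall in all (the cap is the top 16 mm), 50 g, flat bottom, heavy base. Origin: centre of its underside, z up. Two to four vials are present (None all through = absent); they stand on a 1 mm blue pad. All vials are alike.
- pocket0 (a point): Centre of the floor of a round pocket in the reader's tray (36 mm in diameter, 18 mm deep, one vial each; where a seated vial's origin comes to lie). The four pockets stand in a row across the tray, 46 mm apart; the floors are 10 mm above the table. x points inwards (the closing direction of the tray), y along the row. Moves with the tray.
- pocket1 (a point): Centre of the floor of a round pocket in the reader's tray (36 mm in diameter, 18 mm deep, one vial each; where a seated vial's origin comes to lie). The four pockets stand in a row across the tray, 46 mm apart; the floors are 10 mm above the table. x points inwards (the closing direction of the tray), y along the row. Moves with the tray.
- pocket2 (a point): Centre of the floor of a round pocket in the reader's tray (36 mm in diameter, 18 mm deep, one vial each; where a seated vial's origin comes to lie). The four pockets stand in a row across the tray, 46 mm apart; the floors are 10 mm above the table. x points inwards (the closing direction of the tray), y along the row. Moves with the tray.
- pocket3 (a point): Centre of the floor of a round pocket in the reader's tray (36 mm in diameter, 18 mm deep, one vial each; where a seated vial's origin comes to lie). The four pockets stand in a row across the tray, 46 mm apart; the floors are 10 mm above the table. x points inwards (the closing direction of the tray), y along the row. Moves with the tray.
- tray (a joint): Travel of the sample tray in m: 0 = home (fully in), 0.1 = fully out. It slides straight out of the reader's front along the reader's -x. A ball detent clicks over at each end, in the first and last 17 mm: it takes about 7 N to pull it past, and the same to push it home.
- pull_knob (a point): Grip point of the blue upright pull knob at the tray's front: a block 18 mm (x, along the travel) by 22 mm (y), standing from 18 to 62 mm above the table; this point is on its axis, 45 mm above the table. Tray home: the knob is 35 mm in front of the reader's face. Tray out: the pockets are 85 mm behind the knob and 50 mm in front of the face. Axes as the reader.
- reader: Tube reader: white fixed box 180 mm deep (x), 240 mm wide (y), 80 mm high. Origin: centre of its underside; its front face, at x = -0.09, is turned to the robot. The tray slides in a cavity with its ceiling 66 mm above the table. On its top at (-0.03, 0) is the clamp: a grey bezel ring 54 mm across, 15 mm high, round a yellow captive knob.
- clamp (a joint): Turn of the yellow tray-clamp knob in rad: it grows clockwise seen from above, from 0 (stop: open) to 1.2 (stop: clamped). It starts clamped, at 1.0 to 1.2. Friction about 0.05 N m. It sits down inside its bezel, so only the key turns it.
- recess (a point): Centre of the mouth of the square recess in the top of the clamp knob: 14 mm wide, 12 mm deep, 94 mm above the table. z up (out); x and y are normal to the recess walls and turn with the knob.
- driver: Square-key driver, 85 mm long, 140 g: steel square tip 12 x 12 mm, 14 mm long; round shank 16 mm thick up to 61 mm; red crossbar handle 64 (x) x 16 (y) x 24 mm high, its centre 73 mm above the tip end. Origin: centre of the tip's end face, z up to the handle; x and y are normal to the tip's flats. It starts upright, tip down, in its stand.
- stand_hole (a point): Centre of the mouth of the hole in the driver's stand, a fixed black block 60 by 60 by 45 mm: hole 19 mm in diameter and 40 mm deep, mouth 45 mm above the table.
- tip_box: Bystander: white box of pipette tips with a yellow top, 85 by 120 by 57 mm; origin centre of underside.
- tube_rack: Bystander: blue tube rack, 90 by 200 by 55 mm; origin centre of underside.
- mouse: Bystander: black computer mouse, 100 by 58 by 30 mm; origin centre of underside.
There are look-alikes about, which are no part of the job. Leave any brown or purple look-alike of the vial1 alone.

How it is judged:
By the outcome, as a careful person would: the job done as asked, in the order asked, and still so for the second after the job is handed in, with the robot touching nothing.
Of vial0, vial1, vial2, vial3 only 2 to 4 are there at a start; the rules pass over those that are not, and their reading is None.
At some moment in a run one of vial0, vial1, vial2, vial3 may be knocked a few centimetres aside while the robot is not near it.
It also fails if it takes over 210 s, if anything falls off the work surface, if the arm or the gripper's body presses on something with over 40 N, if the wrist force passes 120 N, or if a joint passes its speed limit or range.

## Working session

There is one attempt and no reset: what is moved stays moved. The work goes in short steps, Python scripts to look and compute and a tool call to move; the robot and the scene stay as the last step left them, time stands still between calls to the robot, and variables do not carry over. Pictures are saved under pics/ and viewed, and the job is handed in when it is done.

Besides the shell and the picture viewer there is one more tool, called by a JSON object that holds its "name" and its "arguments", one argument or row to a line. move_arm: Moves the arm, as the interface text tells. Its arguments: {"type":"object","properties":{"steps":{"type":"array","items":{"type":"array","items":{"type":"number"}}},"newtons":{"type":"number"}},"required":["steps"]}

```bash
mkdir -p pics; ls; cat > h.py <<'E'
import numpy as np, cv2
from scipy.spatial.transform import Rotation as R
from workcell import bot
def snap(name, fn=None):
    c=bot.read_camera(name)
    np.savez('last_%s.npz'%name, **{k:np.asarray(v) for k,v in c.items()})
    if fn: cv2.imwrite('pics/'+fn, c['pixels'][:,:,::-1])
    return c
def load(name):
    d=np.load('last_%s.npz'%name); return {k:d[k] for k in d.files}
def camR(c):
    a=np.asarray(c['attitude'],float)
    if a.shape==(3,3): return a
    return R.from_rotvec(a).as_matrix() if a.size==3 else R.from_quat(a).as_matrix()
def rays(c,uv):
    uv=np.atleast_2d(np.asarray(uv,float)); f=210/np.tan(np.radians(float(c['fovy']))/2)
    K=np.array([[f,0,float(c['cx'])],[0,f,float(c['cy'])],[0,0,1]])
    xd=(uv-[K[0,2],K[1,2]])/f; x=xd.copy()
    for _ in range(30): x=xd/(1+float(c['k1'])*(x**2).sum(1,keepdims=True))
    return np.c_[x[:,0],-x[:,1],-np.ones(len(x))]@camR(c).T
def plane(c,uv,z):
    d=rays(c,uv); p=np.asarray(c['xyz'],float)
    return p+d*((z-p[2])/d[:,2])[:,None]
def dep(c,uv):
    uv=np.atleast_2d(uv); D=np.array([c['depth'][int(round(v)),int(round(u))] for u,v in uv])
    return np.asarray(c['xyz'],float)+rays(c,uv)*D[:,None]
def cloud(c):
    vv,uu=np.mgrid[0:420,0:560]; uv=np.c_[uu.ravel(),vv.ravel()]
    P=np.asarray(c['xyz'],float)+rays(c,uv)*c['depth'].ravel()[:,None]
    return P.reshape(420,560,3)
def crop(c,fn,u0,v0,u1,v1,s):
    im=c['pixels'][v0:v1,u0:u1,::-1]
    cv2.imwrite('pics/'+fn,cv2.resize(im,None,fx=s,fy=s,interpolation=cv2.INTER_CUBIC))
E
python3 - <<'E'
from h import *
for n in ['top','side','wrist']:
    c=snap(n,n+'0.png'); print(n,{k:v for k,v in c.items() if k not in('pixels','depth')})
print(bot.read_state())
E
```

```text
pics
top {'fovy': 56.33802494213156, 'cx': 282.34163980155625, 'cy': 211.71506692270705, 'k1': -0.069405175807342, 'xyz': array([ 0.34192966, -0.0310465 ,  1.09507093]), 'attitude': array([ 0.11516425, -0.10558175, -1.59380548])}
side {'fovy': 48.45161911538251, 'cx': 281.0594735717574, 'cy': 218.47178094120653, 'k1': -0.00943281803893353, 'xyz': array([ 0.26954034, -0.76639926,  0.93837429]), 'attitude': array([ 0.72625106, -0.1294506 , -0.28198188])}
wrist {'fovy': 59.83038230723731, 'cx': 284.0416171790781, 'cy': 208.82702460292538, 'k1': -0.09950902693627099, 'xyz': array([ 0.29375558, -0.61315951,  0.37144142]), 'attitude': array([-0.27920826,  0.20161641, -1.23200248])}
{'time': 0.15, 'q': array([-1.28091860e+00,  2.64625075e-01,  1.60506473e+00,  8.31811444e-06,
        1.27369676e+00, -3.68869074e-02]), 'joint_vel': array([-0.00059555, -0.00113678, -0.00374338,  0.00161299, -0.00042702,
       -0.00084465]), 'joint_torque': array([ 2.99717540e-04, -5.15904987e+01, -3.67959523e+01, -4.81903055e-05,
        8.03551491e-03, -1.94976485e-05]), 'tool_pos': array([ 0.21650879, -0.63873561,  0.23021532]), 'tcp_rot': array([-3.09799908e+00, -5.10706759e-01,  3.42913354e-04]), 'wrist_force': array([-0.34016369,  0.21656006,  0.36108978]), 'torque': array([-0.03107698, -0.03217249,  0.00652991]), 'width': 0.9981998463003328}
```

View pics/top0.png

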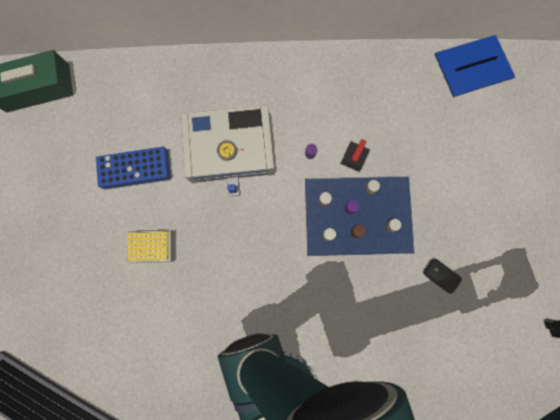

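View pics/side0.png

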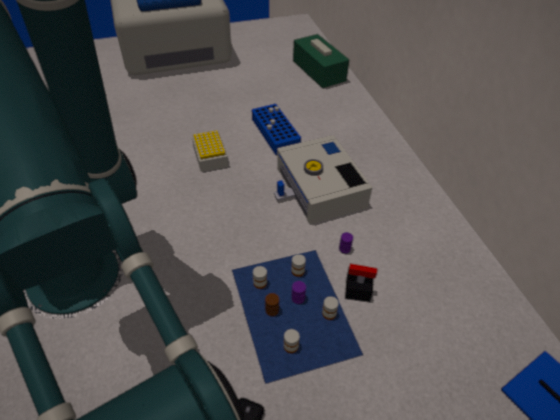

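View pics/wrist0.png

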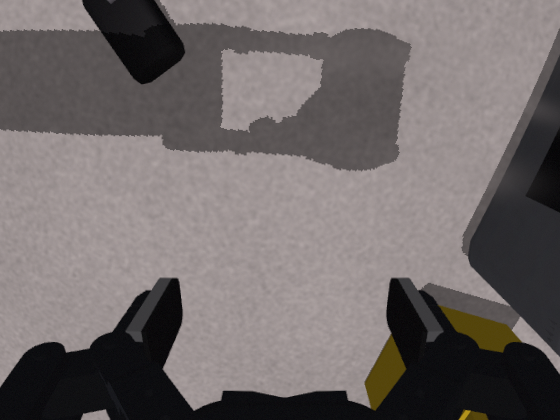

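Top view: four white-capped vials at (325,198), (373,186), (330,234) and (395,225). The look-alikes are purple (352,207), brown (358,231) and purple (311,150). The red driver is at (358,150), the yellow knob at (227,150), and the blue pull knob at (233,188). I'll take enlarged crops next.

```bash
python3 - <<'E'
from h import *
c=load('top')
crop(c,'a1.png',165,95,305,200,5)
crop(c,'a2.png',295,125,435,265,4)
E
```

```text
(no output)
```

View pics/a1.png

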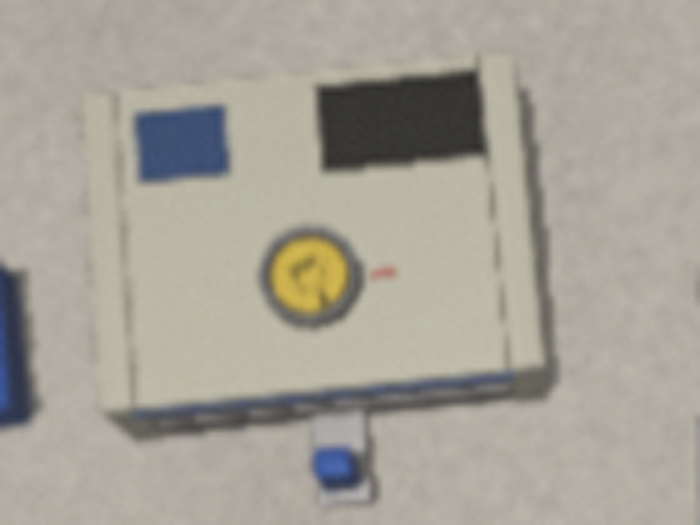

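View pics/a2.png

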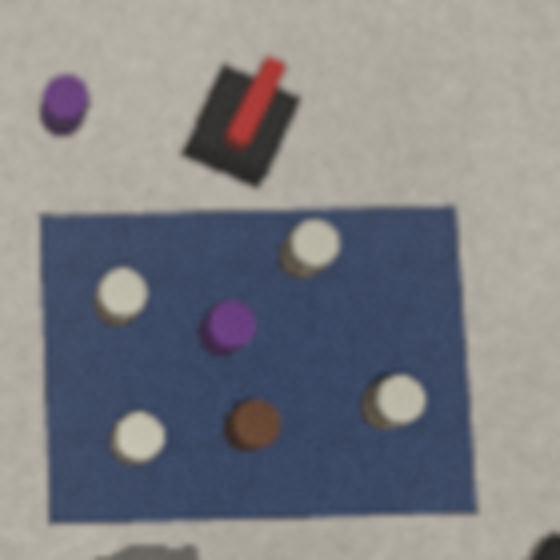

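```bash
python3 - <<'E'
from h import *
c=load('top'); P=cloud(c)
hsv=cv2.cvtColor(c['pixels'],cv2.COLOR_RGB2HSV)
def blobs(m,amin=15):
    n,l,s,ce=cv2.connectedComponentsWithStats(m.astype(np.uint8)); 
    return [(ce[i],l==i) for i in range(1,n) if s[i,4]>=amin]
H,S,V=hsv[...,0],hsv[...,1],hsv[...,2]
def show(name,m,z,h0,h1,box):
    u0,v0,u1,v1=box; b=np.zeros_like(m); b[v0:v1,u0:u1]=1
    for ce,mm in blobs(m&b):
        k=mm&(P[...,2]>h0)&(P[...,2]<h1)
        q=P[k]
        if len(q)<8: continue
        a=q[:,:2]-q[:,:2].mean(0); w,vv=np.linalg.eigh(a.T@a)
        ctr=np.array(cv2.minAreaRect(np.c_[np.where(k)[1],np.where(k)[0]].astype(np.float32))[0])
        print(name,ce.round(1),'depthmean',q.mean(0).round(4),'plane',plane(c,ce,z)[0].round(4),'rectc',plane(c,ctr,z)[0].round(4),'ang',np.degrees(np.arctan2(vv[1,1],vv[0,1])).round(1),len(q))
show('cap',(S<60)&(V>130),.051,.045,.06,(306,178,415,255))
show('driver',((H<8)|(H>172))&(S>130),.090,.08,.1,(335,130,380,175))
show('yellow',(H>18)&(H<35)&(S>120),.094,.085,.11,(200,130,250,170))
show('blue',(H>100)&(H<125)&(S>120),.062,.05,.075,(222,178,245,200))
show('purp',(H>125)&(H<165)&(S>80),.051,.04,.07,(290,130,415,255))
show('brown',(H<15)&(S>100),.051,.04,.07,(340,215,375,245))
# reader top corners
for n,uv in [('rTL',(165+88/5,95+95/5)),('rTR',(165+513/5,95+55/5)),('rBR',(165+548/5,95+370/5)),('rBL',(165+105/5,95+412/5))]: print(n,plane(c,uv,.08)[0].round(4),dep(c,uv)[0].round(3))
for n,uv in [('box',(149,245)),('rack',(133,167)),('mouse',(442,275))]: print(n,dep(c,uv)[0].round(3))
E
```

```text
cap [373.4 185.3] depthmean [ 0.5558 -0.2758  0.0505] plane [ 0.5553 -0.276   0.051 ] rectc [ 0.5547 -0.2749  0.051 ] ang 167.5 98
cap [325.3 197.7] depthmean [ 0.5249 -0.1439  0.0504] plane [ 0.5244 -0.1435  0.051 ] rectc [ 0.5246 -0.1436  0.051 ] ang -139.1 108
cap [394.8 224.4] depthmean [ 0.4472 -0.3278  0.0506] plane [ 0.4469 -0.3277  0.051 ] rectc [ 0.4472 -0.3276  0.051 ] ang 119.3 109
cap [329.5 233.6] depthmean [ 0.4272 -0.1511  0.0504] plane [ 0.4269 -0.1507  0.051 ] rectc [ 0.4272 -0.1509  0.051 ] ang 81.0 112
driver [358.1 150.8] depthmean [ 0.6423 -0.2326  0.0893] plane [ 0.6415 -0.232   0.09  ] rectc [ 0.6429 -0.2333  0.09  ] ang 151.5 126
yellow [226.2 149.4] depthmean [0.654  0.1178 0.0933] plane [0.6538 0.1176 0.094 ] rectc [0.6534 0.1182 0.094 ] ang 98.9 148
blue [231.1 187.4] depthmean [0.5575 0.1096 0.0611] plane [0.5574 0.1094 0.062 ] rectc [0.5571 0.1098 0.062 ] ang 74.0 36
purp [310.7 149.6] depthmean [ 0.6615 -0.1095  0.0489] plane [ 0.6599 -0.1089  0.051 ] rectc [ 0.6616 -0.1085  0.051 ] ang 161.5 88
purp [351.4 206.5] depthmean [ 0.5011 -0.2162  0.0504] plane [ 0.4986 -0.2132  0.051 ] rectc [ 0.5011 -0.2161  0.051 ] ang 144.4 113
brown [358.  230.8] depthmean [ 0.433  -0.2281  0.0501] plane [ 0.4324 -0.2275  0.051 ] rectc [ 0.4331 -0.2275  0.051 ] ang 90.8 89
rTL [0.7627 0.2397 0.08  ] [0.763 0.24  0.08 ]
rTR [0.7778 0.0062 0.08  ] [0.812 0.009 0.   ]
rBR [ 0.6002 -0.009   0.08  ] [ 0.62  -0.007  0.001]
rBL [0.5842 0.2276 0.08  ] [0.587 0.231 0.069]
box [0.408 0.332 0.057]
rack [0.627 0.386 0.046]
mouse [ 0.307 -0.457  0.024]
```

```bash
cat >> h.py <<'E'
def axes(rv): 
    return R.from_rotvec(rv).as_matrix()
def yaw_of(M): return np.degrees(np.arctan2(M[1,0],M[0,0]))
def go(xyz,yaw,st=None):
    """print shift from measured pose to target TCP xyz with tool-x yaw (deg)"""
    st=st or bot.read_state(); M=axes(st['tcp_rot']); d=M.T@(np.asarray(xyz)-st['tool_pos'])*1000
    y=yaw_of(M); t=-(yaw-y); t=(t+180)%360-180
    q1=np.degrees(np.arctan2(xyz[1],xyz[0])); q6=(q1+90-yaw+180)%360-180
    print('shift',d.round(1),'turn',round(t,1),'rows',max(np.linalg.norm(d)/50,abs(t)/8.59).round(1),'yaw now',round(y,1),'q6 now',np.degrees(st['q'][5]).round(1),'q6 goal',round(q6,1),'tilt',M[:,2].round(4))
def stt():
    s=bot.read_state(); M=axes(s['tcp_rot'])
    print('t',round(s['time'],2),'tcp',(s['tool_pos']*1000).round(2),'yaw',yaw_of(M).round(2),'z',M[:,2].round(4),'F',s['wrist_force'].round(1),'T',s['torque'].round(3),'w',round(s['width'],3),'q6',np.degrees(s['q'][5]).round(1))
    return s
E
python3 - <<'E'
from h import *
c=load('wrist'); st=stt(); M=axes(st['tcp_rot']); Rc=camR(c)
print('cam pos in tool',M.T@(c['xyz']-st['tool_pos'])); print('opt axis in tool',M.T@(-Rc[:,2]), 'up', M.T@Rc[:,1])
go([0.565,0.110,0.20],5)
E
```

```text
t 0.15 tcp [ 216.51 -638.74  230.22] yaw 18.72 z [-5.0e-04  1.7e-03 -1.0e+00] F [-0.3  0.2  0.4] T [-0.031 -0.032  0.007] w 0.998 q6 -2.1
cam pos in tool [ 0.08137923  0.00031862 -0.14122086]
opt axis in tool [-3.17278335e-01  7.25281877e-04  9.48332185e-01] up [ 9.48332360e-01 -2.21485692e-04  3.17278563e-01]
shift [ 570.4 -597.2   31.3] turn 13.7 rows 16.5 yaw now 18.7 q6 now -2.1 q6 goal 96.0 tilt [-5.0e-04  1.7e-03 -1.0e+00]
```

```bash
python3 - <<'E'
from h import *
go([0.654,0.118,0.20],-20)
E
```

```text
shift [ 657.2 -576.2   31.3] turn 38.7 rows 17.5 yaw now 18.7 q6 now -2.1 q6 goal 120.2 tilt [-5.0e-04  1.7e-03 -1.0e+00]
```

{"name": "move_arm", "arguments": {
  "steps": [
    [657,-576,31,14,100],
    [657,-576,31,14,100],
    [657,-576,31,14,100],
    [657,-576,31,14,100],
    [657,-576,31,14,100],
    [657,-576,31,14,100],
    [657,-576,31,14,100],
    [657,-576,31,14,100],
    [657,-576,31,14,100],
    [657,-576,31,14,100],
    [657,-576,31,14,100],
    [657,-576,31,14,100],
    [657,-576,31,14,100],
    [657,-576,31,14,100],
    [657,-576,31,14,100],
    [657,-576,31,14,100],
    [657,-576,31,14,100],
    [657,-576,31,14,100],
    [657,-576,31,14,100],
    [657,-576,31,14,100]
  ]
}}

```text
time: 2.15
tool_pos: [0.6535, 0.1174, 0.1995]
tcp_rot: [3.138, 0.132, -0.003]
wrist_force: [0.3, -0.4, -0.2]
width: 0.997
```

```bash
python3 - <<'E'
from h import *
stt(); c=snap('wrist','w1.png'); crop(c,'w1c.png',200,140,360,270,5)
E
```

```text
t 2.15 tcp [653.53 117.43 199.47] yaw 4.8 z [-1.6e-03 -7.0e-04 -1.0e+00] F [ 0.3 -0.4 -0.2] T [0.004 0.017 0.011] w 0.997 q6 93.3
```

View pics/w1.png

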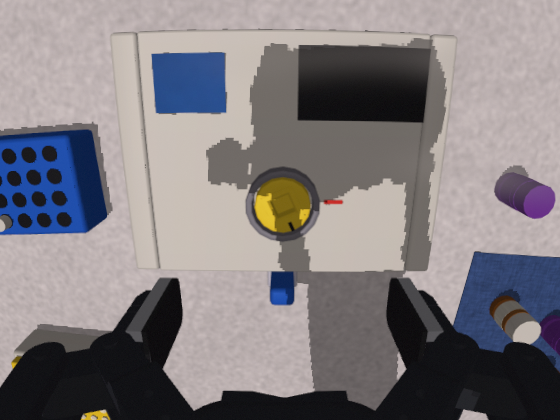

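View pics/w1c.png

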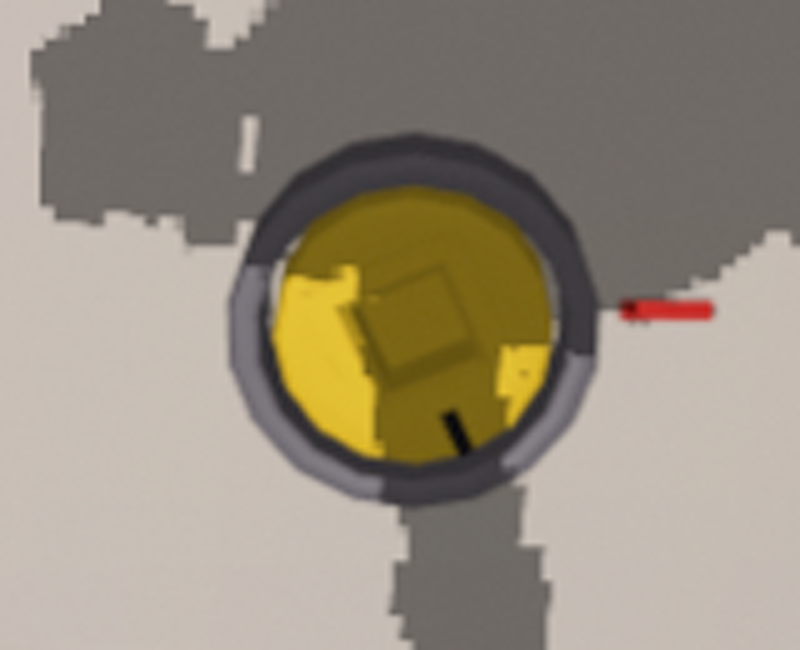

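```bash
python3 - <<'E'
from h import *
c=load('wrist')
im=c['pixels'][170:240,240:325,::-1].astype(np.float32)
im=cv2.resize(im,None,fx=8,fy=8,interpolation=cv2.INTER_CUBIC)
g=np.clip((im-40)*2.2,0,255); g[...,0]=g[...,0]; cv2.imwrite('pics/w1d.png',g)
E
```

```text
[ WARN:0@0.388] global loadsave.cpp:1063 imwrite_ Unsupported depth image for selected encoder is fallbacked to CV_8U.
```

View pics/w1d.png

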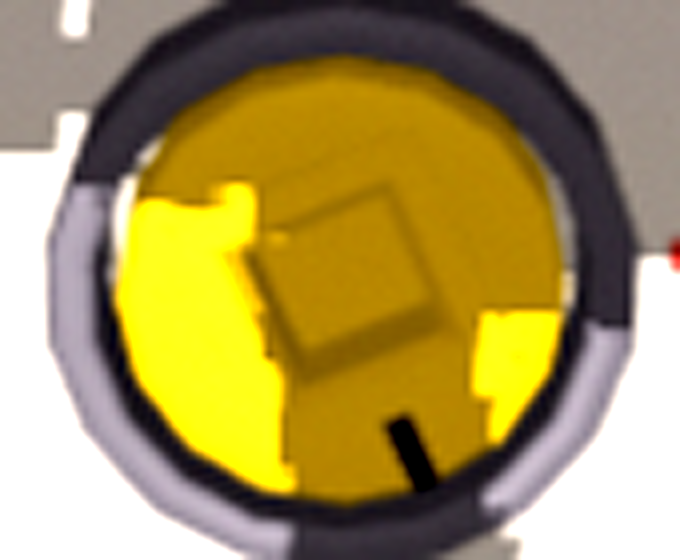

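```bash
python3 - <<'E'
from h import *
c=load('wrist')
def pj(pts,z): return plane(c,(np.array(pts,float)+.5)/8-.5+[240,170],z)
q=pj([(307,383),(443,322),(390,183),(248,258)],.094)
print(q[:,:2].round(4), q.mean(0).round(4))
for i in range(4):
    d=q[(i+1)%4]-q[i]; print(np.linalg.norm(d).round(4), np.degrees(np.arctan2(d[1],d[0])).round(1))
p=pj([(400,420),(428,490)],.094); d=p[1]-p[0]; print('pointer',np.degrees(np.arctan2(d[1],d[0])), p)
r=pj([(340,275)],.094);print(r)
# bezel fit ellipse: depth points
P=cloud(c); 
k=(P[...,2]>.0925)&(P[...,2]<.0965)&(np.hypot(P[...,0]-.654,P[...,1]-.118)<.032)
hs=cv2.cvtColor(c['pixels'],cv2.COLOR_RGB2HSV); kk=k&(hs[...,1]<100)
pts=P[kk]; print(len(pts)); 
(x,y),r=cv2.minEnclosingCircle(pts[:,:2].astype(np.float32)*1000); print('bezel',x,y,r)
ye=P[(hs[...,0]>18)&(hs[...,0]<35)&(hs[...,1]>120)&(np.hypot(P[...,0]-.654,P[...,1]-.118)<.03)]
print(np.percentile(ye[:,2],[5,50,95]))
np.set_printoptions(linewidth=250)
print((P[170:240:3,240:325:4,2]*1000).round(0).astype(int))
E
```

```text
[[0.6455 0.1204]
 [0.6523 0.1088]
 [0.6647 0.1146]
 [0.6568 0.1265]] [0.6548 0.1176 0.094 ]
0.0135 -59.8
0.0138 25.2
0.0143 123.6
0.0129 -151.5
pointer -154.40256118587325 [[0.64264972 0.11175418 0.094     ]
 [0.63608218 0.1086079  0.094     ]]
[[0.65589358 0.11828273 0.094     ]]
1294
bezel 653.9969482421875 117.97303009033203 26.874929428100586
[0.0806775  0.0920967  0.09345953]
[[ 78  79  79  78  78  79  79  84  90  92  93  92  92  89  87  79  80  79  79  79  79  77]
 [ 79  78  78  79  79  79  87  92  93  93  94  94  94  93  94  90  82  79  79  79  79  78]
 [ 79  77  79  78  78  89  93  92  93  94  93  93  94  93  94  94  92  78  79  78  78  81]
 [ 78  79  78  79  87  93  93  93  89  92  91  90  91  87  93  95  94  91  79  79  78  80]
 [ 79  79  78  80  93  94  94  90  92  92  92  93  93  92  92  84  94  92  84  79  78  79]
 [ 79  81  79  92  93  94  91  93  93  91  92  93  94  92  92  94  92  93  93  78  78  79]
 [ 79  78  79  95  93  86  91  92  92  92  93  91  93  92  92  92  91  94  95  78  79  78]
 [ 78 341  78  93  79  92  92  93  92  92  94  92  92  93  92  92  93  78  94  
[... 768 characters left out ...]
2  92  92  91  92  93  92  93  94  93  92  86  94  94  78  80]
 [ 78  79  79  93  93  86  93  91  93  93  92  93  93  92  93  94  92  92  93  79  78  79]
 [ 79  79  79  94  93  91  92  92  92  93  92  93  93  94  92  92  90  94  94  79  79  77]
 [ 79  78  79  78  94  93  88  91  93  91  92  92  93  93  93  88  93  93  79  79  79  79]
 [ 78  79  77  78  79  94  94  91  87  93  92  93  93  93  89  93  93  94  79  79  79  78]
 [ 78  80  78  78  78  93  92  93  93  91  91  89  92  91  95  94  93  79  78  78  79  79]
 [ 79  79  79  79  78  79  79  94  94  95  93  93  94  94  93  93  80  79  78  78  77  78]
 [ 79  78  79  78  78  79  78  78  94 341  93  93  93  93  78  79  79  78  80  78  79  78]]
```

The wrist crop shows the yellow knob with its square recess centred near crop (345,285). The black pointer lies about 66° clockwise from the red mark, and the recess sides are at about 28.5° yaw (mod 90°). Next I'll look at the driver at its grasp yaw.

```bash
python3 - <<'E'
from h import *
go([0.6423,-0.2326,0.196],-28.5)
E
```

```text
shift [-39.8 347.1   3.9] turn 33.2 rows 7.0 yaw now 4.7 q6 now 93.3 q6 goal 98.6 tilt [-1.4e-03 -8.0e-04 -1.0e+00]
```

{"name": "move_arm", "arguments": {
  "steps": [
    [-40,347,4,33,100],
    [-40,347,4,33,100],
    [-40,347,4,33,100],
    [-40,347,4,33,100],
    [-40,347,4,33,100],
    [-40,347,4,33,100],
    [-40,347,4,33,100],
    [-40,347,4,33,100],
    [-40,347,4,33,100]
  ]
}}

```text
time: 3.1
tool_pos: [0.6411, -0.2346, 0.1963]
tcp_rot: [-3.044, 0.775, 0.001]
wrist_force: [-0.2, 0.4, 0.0]
width: 1.0
```

```bash
python3 - <<'E'
from h import *
stt(); c=snap('wrist','w2.png'); crop(c,'w2c.png',210,120,350,260,5)
P=cloud(c); hs=cv2.cvtColor(c['pixels'],cv2.COLOR_RGB2HSV)
k=((hs[...,0]<8)|(hs[...,0]>172))&(hs[...,1]>130)
kk=k&(P[...,2]>.083)&(P[...,2]<.095); kk=cv2.morphologyEx(kk.astype(np.uint8),cv2.MORPH_OPEN,np.ones((3,3)))>0
v,u=np.where(kk); print(len(u))
Q=plane(c,np.c_[u,v],.090)[:,:2]*1000
print('rect',cv2.minAreaRect(Q.astype(np.float32)), 'mean',Q.mean(0))
q=P[kk]*1000; print('cloud mean',q.mean(0))
E
```

```text
t 3.1 tcp [ 641.06 -234.61  196.3 ] yaw -28.55 z [-4.e-04  4.e-04 -1.e+00] F [-0.2  0.4  0. ] T [ 0.044 -0.005  0.006] w 1.0 q6 96.4
1780
rect ((646.6211547851562, -235.1673126220703), (15.314866065979004, 62.443382263183594), 61.58464813232422) mean [ 647.97668446 -235.73507877]
cloud mean [ 647.55874009 -235.4865337    88.36227699]
```

View pics/w2c.png

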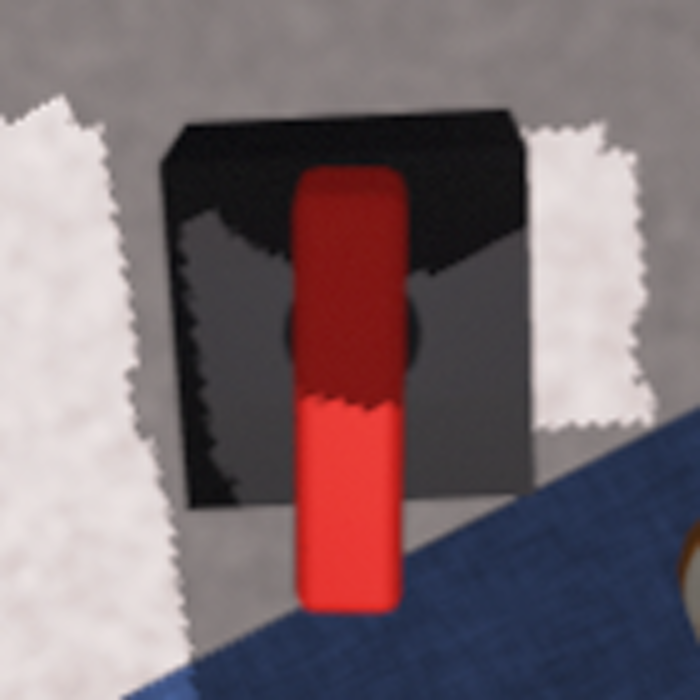

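```bash
python3 - <<'E'
from h import *
c=load('wrist')
def pj(pts,z,c=c,s=5,o=(210,120)): return plane(c,(np.array(pts,float)+.5)/s-.5+np.array(o),z)*1000
a=pj([(350,612),(350,188)],.09); print(a, np.linalg.norm(a[1]-a[0]), a.mean(0)); d=a[1]-a[0]; print(np.degrees(np.arctan2(d[1],d[0])))
q=pj([(163,160),(526,150),(534,493),(190,507)],.045); print(q,q.mean(0),[np.linalg.norm(q[i]-q[i-1]) for i in range(4)])
h=pj([(288,333),(420,333)],.045); print('hole',h,h.mean(0))
t=load('top'); crop(t,'t2c.png',335,130,380,175,14)
E
```

```text
[[ 618.75494908 -219.40421819   90.        ]
 [ 674.05852668 -249.74458386   90.        ]] 63.07950130008038 [ 646.40673788 -234.57440102   90.        ]
-28.74982801841149
[[ 685.49118464 -221.0823257    45.        ]
 [ 658.95223422 -273.2078533    45.        ]
 [ 606.0325634  -247.70642491   45.        ]
 [ 631.89713207 -194.83803166   45.        ]] [ 645.59327858 -234.2086589    45.        ] [np.float64(59.67483087367059), np.float64(58.49261933286324), np.float64(58.74363293455691), np.float64(58.856120476916814)]
hole [[ 650.68008008 -224.66072939   45.        ]
 [ 640.2238225  -243.87519332   45.        ]] [ 645.45195129 -234.26796136   45.        ]
```

View pics/t2c.png

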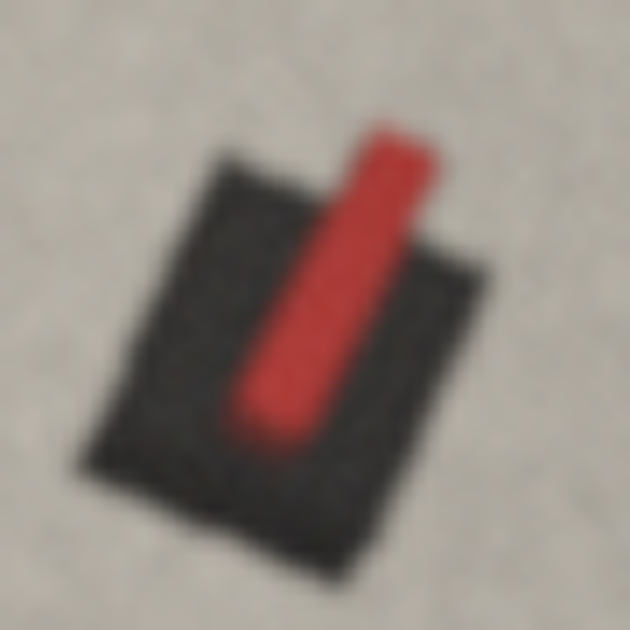

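The wrist crop shows the red bar running from crop (350,188) to (350,612), with its centre over the hole. That puts the driver at about (646,-234.5) mm, yaw -28.75°. Now I'll descend and grip.

```bash
python3 - <<'E'
from h import *
go([0.6460,-0.2345,0.060],-28.75)
E
```

```text
shift [  4.7  -0.9 136.3] turn 0.3 rows 2.7 yaw now -28.4 q6 now 96.4 q6 goal 98.8 tilt [-3.e-04  6.e-04 -1.e+00]
```

{"name": "move_arm", "arguments": {
  "steps": [
    [4.5,-1,50,0.2,100],
    [4.5,-1,100,0.2,100],
    [4.5,-1,120,0.2,100],
    [4.5,-1,136,0.2,100],
    [4.5,-1,136,0.2,100],
    [4.5,-1,136,0.2,40],
    [4.5,-1,136,0.2,10],
    [4.5,-1,136,0.2,0],
    [4.5,-1,136,0.2,0],
    [4.5,-1,136,0.2,0],
    [4.5,-1,136,0.2,0],
    [4.5,-1,136,0.2,0]
  ],
  "newtons": 60
}}

```text
time: 4.35
tool_pos: [0.6478, -0.2337, 0.0615]
tcp_rot: [3.045, -0.773, 0.003]
wrist_force: [-1.3, 0.0, 6.4]
width: 0.178
```

```bash
python3 - <<'E'
from h import *
stt(); c=snap('wrist','w3.png'); stt()
E
```

```text
t 4.35 tcp [ 647.82 -233.7    61.52] yaw -28.48 z [ 1.5e-03 -8.0e-04 -1.0e+00] F [-1.3  0.   6.4] T [-0.164  0.201  0.014] w 0.178 q6 96.6
t 4.4 tcp [ 647.83 -233.7    61.5 ] yaw -28.48 z [ 1.5e-03 -8.0e-04 -1.0e+00] F [-0.5 -0.7  5.7] T [-0.043  0.189 -0.005] w 0.175 q6 96.6
```

View pics/w3.png

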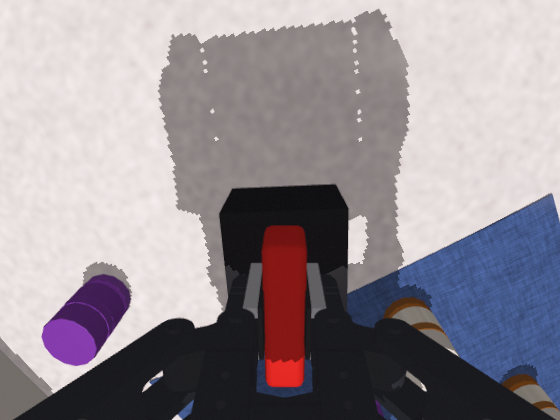

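{"name": "move_arm", "arguments": {
  "steps": [
    [0,0,-5,0,0],
    [0,0,-20,0,0],
    [0,0,-40,0,0],
    [0,0,-70,0,0],
    [0,0,-110,0,0],
    [0,0,-120,0,0],
    [0,0,-120,0,0]
  ]
}}

```text
time: 5.1
tool_pos: [0.6488, -0.2337, 0.1838]
tcp_rot: [3.045, -0.773, 0.009]
wrist_force: [0.5, 0.6, -1.4]
width: 0.175
```

```bash
python3 - <<'E'
from h import *
stt(); c=snap('wrist','w4.png'); stt(); snap('side','s4.png')
go([0.6540,0.118,0.180],28.5)
E
```

```text
t 5.1 tcp [ 648.78 -233.75  183.84] yaw -28.48 z [ 0.0051 -0.0019 -1.    ] F [ 0.5  0.6 -1.4] T [ 0.009 -0.052 -0.034] w 0.175 q6 96.6
t 5.15 tcp [ 647.34 -233.2   181.09] yaw -28.48 z [ 1.2e-03 -3.0e-04 -1.0e+00] F [-1.   0.1 -2.4] T [ 0.043 -0.044 -0.041] w 0.174 q6 96.6
shift [-160.5 -312.    -0.6] turn -57.0 rows 7.0 yaw now -28.5 q6 now 96.6 q6 goal 71.7 tilt [-1.9e-03  9.0e-04 -1.0e+00]
```

View pics/w4.png

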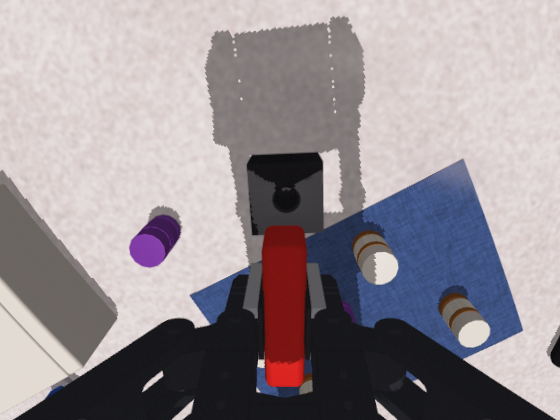

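View pics/s4.png

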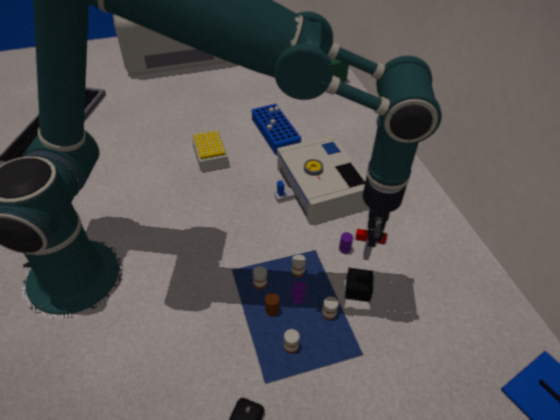

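```bash
python3 - <<'E'
from h import *
c=load('wrist') 
crop(c,'w4c.png',230,140,345,400,3)
st=stt(); M=axes(st['tcp_rot'])
# in-hand bar: handle top is z=tcp+.0285
z=st['tool_pos'][2]+.0285
hp=plane(c,(286,199),.045)[0]*1000; print('hole',hp)
E
```

```text
t 5.2 tcp [ 646.26 -232.78  179.1 ] yaw -28.48 z [-1.9e-03  9.0e-04 -1.0e+00] F [-0.3  0.2 -2.5] T [ 0.006  0.002 -0.015] w 0.177 q6 96.6
hole [ 645.34861554 -234.28114221   45.        ]
```

View pics/w4c.png

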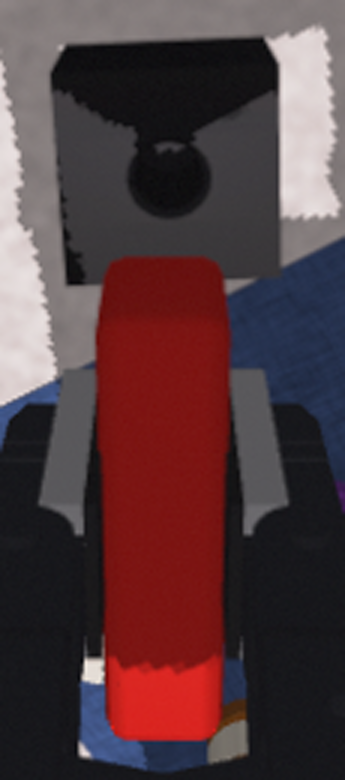

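```bash
python3 - <<'E'
from h import *
go([0.6148,0.0963,0.180],28.5)
E
```

```text
shift [-184.6 -274.3   -0.5] turn -57.0 rows 6.6 yaw now -28.5 q6 now 96.6 q6 goal 70.4 tilt [-1.9e-03  9.0e-04 -1.0e+00]
```

{"name": "move_arm", "arguments": {
  "steps": [
    [-25,-35,0,-8,0],
    [-60,-90,0,-18,0],
    [-90,-130,0,-27,0],
    [-120,-175,0,-36,0],
    [-150,-220,0,-45,0],
    [-170,-255,0,-53,0],
    [-185,-274,0,-57,0],
    [-185,-274,0,-57,0],
    [-185,-274,0,-57,0],
    [-185,-274,0,-57,0],
    [-185,-274,0,-57,0]
  ]
}}

```text
time: 6.3
tool_pos: [0.6149, 0.0944, 0.1793]
tcp_rot: [3.046, 0.771, -0.003]
wrist_force: [-0.0, -0.6, -0.9]
width: 0.175
```

```bash
python3 - <<'E'
from h import *
stt(); c=snap('wrist','w5.png'); stt(); 
im=c['pixels'][140:240,220:350,::-1]
im=cv2.resize(im,None,fx=6,fy=6,interpolation=cv2.INTER_CUBIC)
cv2.imwrite('pics/w5c.png',np.clip((im.astype(float)-20)*1.8,0,255).astype(np.uint8))
E
```

```text
t 6.3 tcp [614.89  94.41 179.3 ] yaw 28.4 z [-1.6e-03 -5.0e-04 -1.0e+00] F [-0.  -0.6 -0.9] T [-0.012 -0.019 -0.057] w 0.175 q6 68.0
t 6.35 tcp [615.05  94.4  179.61] yaw 28.4 z [-1.1e-03 -3.0e-04 -1.0e+00] F [ 0.2  0.  -1.2] T [-0.007  0.001  0.023] w 0.175 q6 68.0
```

View pics/w5.png

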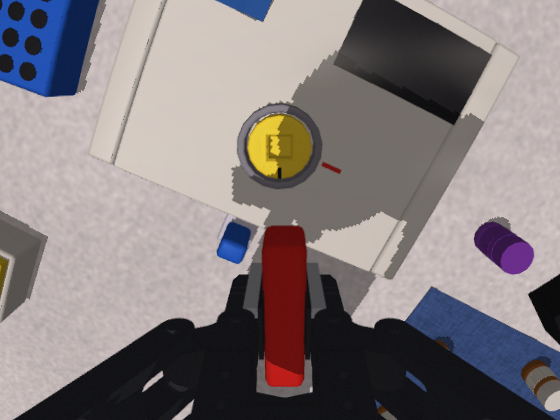

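View pics/w5c.png

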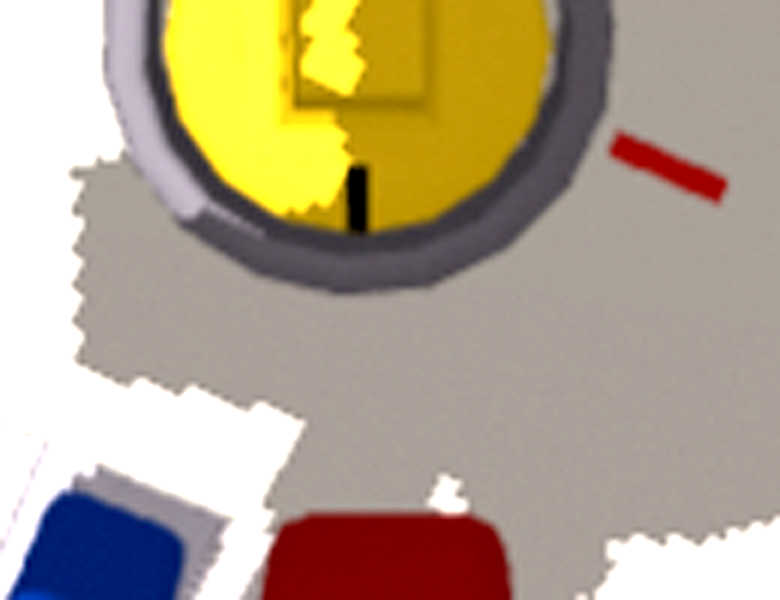

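```bash
python3 - <<'E'
from h import *
c=load('wrist'); 
im=c['pixels'][98:194,230:330,::-1]
im=cv2.resize(im,None,fx=7,fy=7,interpolation=cv2.INTER_CUBIC)
cv2.imwrite('pics/w5d.png',np.clip((im.astype(float)-20)*1.5,0,255).astype(np.uint8))
E
```

```text
(no output)
```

View pics/w5d.png

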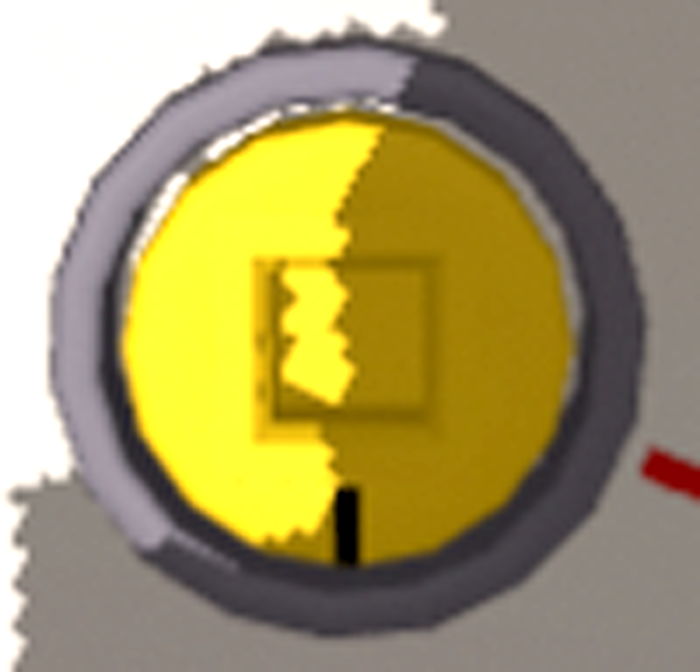

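```bash
python3 - <<'E'
from h import *
c=load('wrist'); st=stt()
def pj(pts,z,s=7,o=(230,98)): return plane(c,(np.array(pts,float)+.5)/s-.5+np.array(o),z)*1000
q=pj([(255,257),(440,257),(440,437),(255,437),(347.5,347)],.094); print(q.round(2))
print([np.linalg.norm(q[i]-q[(i+1)%4]).round(2) for i in range(4)])
p=pj([(345,490),(348,562)],.094); d=p[1]-p[0]; print('pointer ang',np.degrees(np.arctan2(d[1],d[0])))
b=pj([(347,42),(347,632),(52,340),(642,340)],.095); print(b.round(1))
h0=b[1]; 
rec=q[4]
# target TCP: rec - R(yaw)*(-1.3,0)
y=np.radians(28.4)
for ox in (-.8,-1.3,-1.8):
    t=rec[:2]-ox*np.array([np.cos(y),np.sin(y)]); print('tcp tgt',t.round(2))
    M=axes(st['tcp_rot']); print((M.T@(np.r_[t,st['tool_pos'][2]*1000]-st['tool_pos']*1000)).round(2))
E
```

```text
t 6.35 tcp [615.05  94.4  179.61] yaw 28.4 z [-1.1e-03 -3.0e-04 -1.0e+00] F [ 0.2  0.  -1.2] T [-0.007  0.001  0.023] w 0.175 q6 68.0
[[657.04 129.26  94.  ]
 [664.78 114.96  94.  ]
 [650.72 107.23  94.  ]
 [642.82 121.82  94.  ]
 [653.9  118.35  94.  ]]
[np.float64(16.26), np.float64(16.04), np.float64(16.59), np.float64(16.05)]
pointer ang -149.4737799627232
[[677.2 130.9  95. ]
 [631.  106.1  95. ]
 [642.2 141.7  95. ]
 [667.   95.8  95. ]]
tcp tgt [654.61 118.73]
[46.37 -2.59 -0.05]
tcp tgt [655.05 118.97]
[46.87 -2.59 -0.05]
tcp tgt [655.49 119.21]
[47.37 -2.59 -0.05]
```

{"name": "move_arm", "arguments": {
  "steps": [
    [25,-1.5,0,0,0],
    [47,-2.6,0,0,0],
    [47,-2.6,10,0,0],
    [47,-2.6,20,0,0],
    [47,-2.6,20,0,0],
    [47,-2.6,20,0,0],
    [47,-2.6,20,0,0]
  ]
}}

```text
time: 7.05
tool_pos: [0.6549, 0.1201, 0.1604]
tcp_rot: [3.045, 0.773, -0.0]
wrist_force: [-1.2, 0.1, -1.2]
width: 0.175
```

```bash
python3 - <<'E'
from h import *
s=stt(); M=axes(s['tcp_rot']); print(M.T@(np.array([.65505,.11897,.1596])-s['tool_pos'])*1000)
c=snap('side'); crop(c,'s6.png',270,100,390,220,6); s=stt();print(M.T@(np.array([.65505,.11897,.1596])-s['tool_pos'])*1000)
E
```

```text
t 7.05 tcp [654.92 120.11 160.45] yaw 28.49 z [-0. -0. -1.] F [-1.2  0.1 -1.2] T [-0.003 -0.023  0.003] w 0.175 q6 69.8
[-0.4325519   1.05911236  0.84681992]
t 7.1 tcp [655.16 120.26 160.76] yaw 28.5 z [ 5.e-04  0.e+00 -1.e+00] F [ 0.9 -0.3 -1.4] T [ 0.005 -0.019  0.02 ] w 0.179 q6 69.8
[-0.7117163   1.08403993  1.16359873]
```

View pics/s6.png

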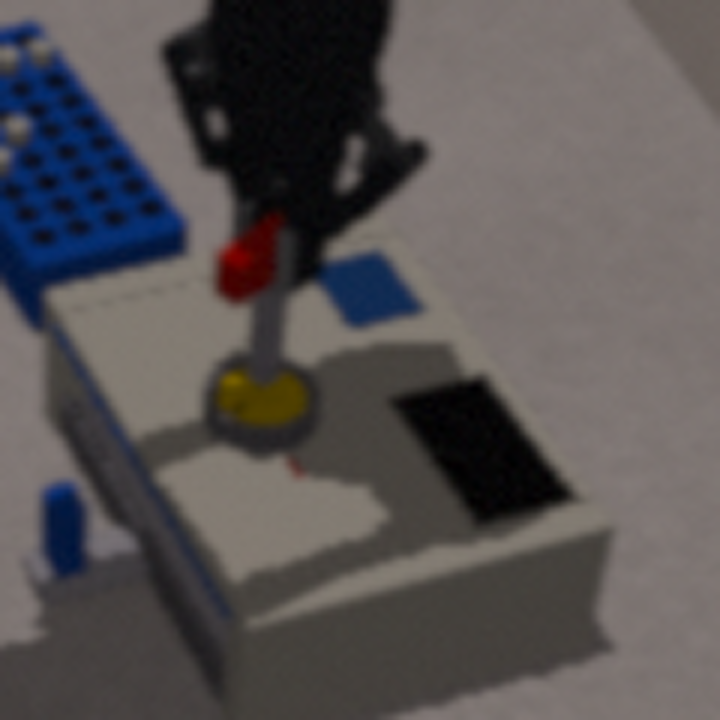

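{"name": "move_arm", "arguments": {
  "steps": [
    [-0.5,1.1,0,0,0],
    [-0.5,1.1,0,0,0],
    [-0.5,1.1,4,0,0],
    [-0.5,1.1,7,0,0],
    [-0.5,1.1,10,0,0],
    [-0.5,1.1,12,0,0],
    [-0.5,1.1,12,0,0]
  ]
}}

```text
time: 7.8
tool_pos: [0.6549, 0.1193, 0.1475]
tcp_rot: [-3.045, -0.774, 0.002]
wrist_force: [0.3, -0.5, -1.8]
width: 0.177
```

```bash
python3 - <<'E'
from h import *
s=stt(); M=axes(s['tcp_rot']); print(M.T@(np.array([.65505,.11897,.1385])-s['tool_pos'])*1000)
E
```

```text
t 7.8 tcp [654.87 119.33 147.5 ] yaw 28.53 z [-1.2e-03 -2.0e-04 -1.0e+00] F [ 0.3 -0.5 -1.8] T [-0.047 -0.009 -0.009] w 0.177 q6 69.7
[-2.04335987e-03  4.04912049e-01  8.99965041e+00]
```

{"name": "move_arm", "arguments": {
  "steps": [
    [0,0.3,3,0,0],
    [0,0.3,5,0,0],
    [0,0.3,7,0,0],
    [0,0.3,8,0,0],
    [0,0.3,8,0,0],
    [0,0.3,8,0,0]
  ]
}}

```text
time: 8.4
tool_pos: [0.6553, 0.1192, 0.1401]
tcp_rot: [-3.045, -0.774, 0.001]
wrist_force: [-0.4, 0.5, -1.8]
width: 0.176
```

```bash
python3 - <<'E'
from h import *
s=stt(); M=axes(s['tcp_rot']); print(M.T@(np.array([.65505,.11897,.1385])-s['tool_pos'])*1000)
E
```

```text
t 8.4 tcp [655.27 119.17 140.06] yaw 28.52 z [-5.e-04  1.e-04 -1.e+00] F [-0.4  0.5 -1.8] T [ 0.204  0.052 -0.013] w 0.176 q6 69.6
[-0.28235468  0.07041254  1.56053782]
```

{"name": "move_arm", "arguments": {
  "steps": [
    [0,0,0,-6,0],
    [0,0,0,-13,0],
    [0,0,0,-20,0],
    [0,0,0,-27,0],
    [0,0,0,-34,0],
    [0,0,0,-41,0],
    [0,0,0,-48,0],
    [0,0,0,-55,0],
    [0,0,0,-60,0],
    [0,0,0,-63,0],
    [0,0,0,-63,0]
  ]
}}

```text
time: 9.5
tool_pos: [0.6535, 0.1206, 0.1401]
tcp_rot: [-2.188, -2.248, 0.002]
wrist_force: [-4.8, 4.1, 0.8]
width: 0.176
```

```bash
python3 - <<'E'
from h import *
stt()
E
```

```text
t 9.5 tcp [653.51 120.59 140.08] yaw 91.57 z [-0.0042  0.0023 -1.    ] F [-4.8  4.1  0.8] T [ 0.95   1.061 -0.058] w 0.176 q6 6.6
```

{"name": "move_arm", "arguments": {
  "steps": [
    [0.6,-0.8,0,-1,0],
    [1.2,-1.5,0,-3,0],
    [1.2,-1.5,0,-5,0],
    [1.2,-1.5,0,-7,0],
    [1.2,-1.5,0,-7,0],
    [1.2,-1.5,0,-7,0]
  ]
}}

```text
time: 10.1
tool_pos: [0.6531, 0.1207, 0.1401]
tcp_rot: [-2.05, -2.378, 0.001]
wrist_force: [-4.7, 2.9, -0.1]
width: 0.177
```

```bash
python3 - <<'E'
from h import *
stt()
E
```

```text
t 10.1 tcp [653.06 120.72 140.11] yaw 98.48 z [-1.9e-03  6.0e-04 -1.0e+00] F [-4.7  2.9 -0.1] T [ 0.687  0.867 -0.033] w 0.177 q6 -0.2
```

{"name": "move_arm", "arguments": {
  "steps": [
    [0.5,-1,0,-2,0],
    [0.5,-1,0,-4,0],
    [0.5,-1,0,-6,0],
    [0.5,-1,0,-6,0]
  ]
}}

```text
time: 10.5
tool_pos: [0.6527, 0.1207, 0.1401]
tcp_rot: [-1.923, -2.484, 0.0]
wrist_force: [-3.1, 2.6, -0.9]
width: 0.177
```

```bash
python3 - <<'E'
from h import *
stt(); c=snap('wrist','w7.png')
E
```

```text
t 10.5 tcp [652.65 120.67 140.14] yaw 104.49 z [-5.e-04  2.e-04 -1.e+00] F [-3.1  2.6 -0.9] T [ 0.553  0.616 -0.047] w 0.177 q6 -6.2
```

View pics/w7.png

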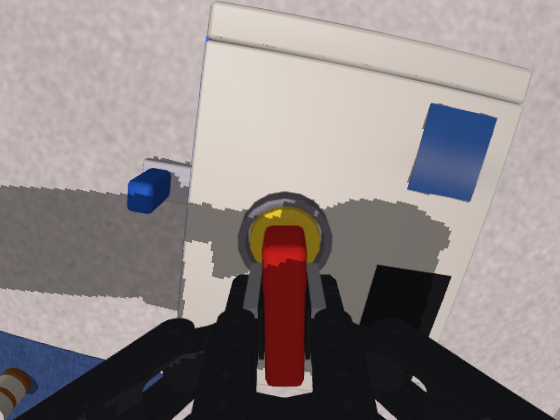

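{"name": "move_arm", "arguments": {
  "steps": [
    [0.3,-0.6,0,-2,0],
    [0.3,-0.6,0,-4,0],
    [0.3,-0.6,0,-4,0]
  ]
}}

```text
time: 10.85
tool_pos: [0.6524, 0.1207, 0.1402]
tcp_rot: [1.836, 2.549, 0.0]
wrist_force: [-1.5, 2.3, -2.4]
width: 0.177
```

```bash
python3 - <<'E'
from h import *
stt()
E
```

```text
t 10.85 tcp [652.39 120.68 140.17] yaw 108.47 z [ 4.e-04 -1.e-04 -1.e+00] F [-1.5  2.3 -2.4] T [ 0.404  0.348 -0.116] w 0.177 q6 -10.1
```

Torque is starting to rise, so I'll go a little further.

{"name": "move_arm", "arguments": {
  "steps": [
    [0,0,0,-2,0],
    [0,0,0,-4,0],
    [0,0,0,-4,0],
    [0,0,0,-4,0]
  ]
}}

```text
time: 11.25
tool_pos: [0.6523, 0.1206, 0.1401]
tcp_rot: [1.747, 2.611, -0.0]
wrist_force: [-0.9, 1.3, -1.9]
width: 0.179
```

```bash
python3 - <<'E'
from h import *
stt()
E
```

```text
t 11.25 tcp [652.26 120.63 140.12] yaw 112.42 z [ 0.e+00 -1.e-04 -1.e+00] F [-0.9  1.3 -1.9] T [ 0.374  0.411 -0.202] w 0.179 q6 -14.1
```

{"name": "move_arm", "arguments": {
  "steps": [
    [0,0,0,-2,0],
    [0,0,0,-4,0],
    [0,0,0,-6,0],
    [0,0,0,-6,0],
    [0,0,0,-6,0]
  ]
}}

```text
time: 11.75
tool_pos: [0.6521, 0.1205, 0.1402]
tcp_rot: [-1.608, -2.699, 0.001]
wrist_force: [-2.2, 1.7, -2.3]
width: 0.178
```

```bash
python3 - <<'E'
from h import *
stt(); c=snap('wrist','w8.png'); crop(c,'w8c.png',220,180,350,400,4)
E
```

```text
t 11.75 tcp [652.11 120.54 140.16] yaw 118.43 z [-3.e-04 -3.e-04 -1.e+00] F [-2.2  1.7 -2.3] T [ 0.225  0.467 -0.332] w 0.178 q6 -20.1
```

View pics/w8c.png

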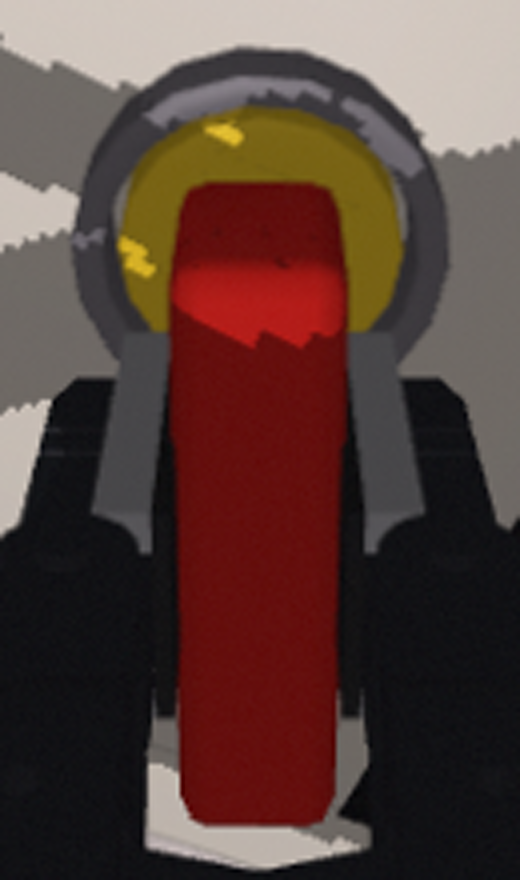

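{"name": "move_arm", "arguments": {
  "steps": [
    [0,0,0,6,0],
    [-0.3,0.5,0,12,0],
    [-0.5,0.8,0,18,0],
    [-0.6,1,0,23,0],
    [-0.6,1,0,23,0],
    [-0.6,1,0,23,0]
  ]
}}

```text
time: 12.4
tool_pos: [0.6537, 0.1205, 0.1405]
tcp_rot: [2.109, 2.328, 0.0]
wrist_force: [-0.8, -0.6, -1.9]
width: 0.177
```

```bash
python3 - <<'E'
from h import *
stt()
E
```

```text
t 12.4 tcp [653.68 120.47 140.47] yaw 95.65 z [ 7.e-04 -5.e-04 -1.e+00] F [-0.8 -0.6 -1.9] T [0.11  0.288 0.027] w 0.177 q6 2.7
```

{"name": "move_arm", "arguments": {
  "steps": [
    [0,0,-5,0,0],
    [0,0,-12,0,0],
    [0,0,-25,0,0],
    [0,0,-45,0,0],
    [0,0,-45,0,0],
    [0,0,-45,0,0]
  ]
}}

```text
time: 13.0
tool_pos: [0.6544, 0.1208, 0.1869]
tcp_rot: [2.11, 2.325, 0.004]
wrist_force: [-0.5, -0.0, -1.4]
width: 0.18
```

```bash
python3 - <<'E'
from h import *
s=stt(); c=snap('side'); crop(c,'s9.png',270,100,390,220,6)
# view pose: recess at tool x +45
y=np.radians(95.5); go(np.array([.6539,.11835,.184])-np.array([.046*np.cos(y),.046*np.sin(y),0]),95.5)
E
```

```text
t 13.0 tcp [654.38 120.76 186.92] yaw 95.53 z [ 3.2e-03  3.0e-04 -1.0e+00] F [-0.5 -0.  -1.4] T [0.017 0.031 0.008] w 0.18 q6 2.8
shift [-48.3   0.1   1.6] turn 0.0 rows 1.0 yaw now 95.5 q6 now 2.8 q6 goal 0.8 tilt [ 9.e-04  0.e+00 -1.e+00]
```

View pics/s9.png

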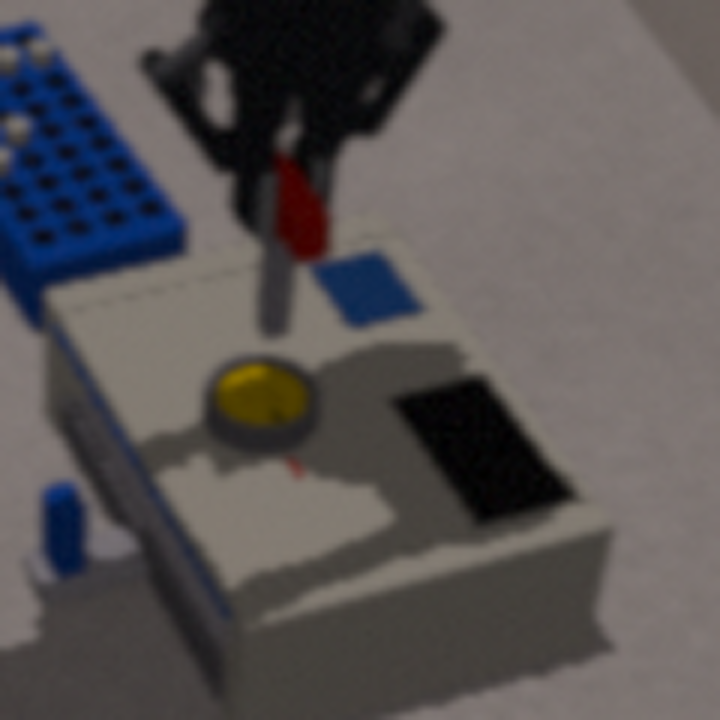

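Side view: the driver is lifted clear and the pointer at crop (278,412) now points to the red mark at (295,467). A quick wrist look with the tool moved back will confirm that the clamp is open.

{"name": "move_arm", "arguments": {
  "steps": [
    [-30,0,0,0,0],
    [-48,0,0,0,0],
    [-48,0,0,0,0],
    [-48,0,0,0,0]
  ]
}}

```text
time: 13.45
tool_pos: [0.6576, 0.0724, 0.1845]
tcp_rot: [-2.113, -2.323, 0.001]
wrist_force: [0.2, 0.5, -1.6]
width: 0.179
```

```bash
python3 - <<'E'
from h import *
c=snap('wrist'); stt()
im=c['pixels'][90:230,215:375,::-1]
im=cv2.resize(im,None,fx=5,fy=5,interpolation=cv2.INTER_CUBIC)
cv2.imwrite('pics/w9d.png',np.clip((im.astype(float)-20)*1.5,0,255).astype(np.uint8))
E
```

```text
t 13.5 tcp [657.69  72.94 184.67] yaw 95.47 z [-1.e-03  6.e-04 -1.e+00] F [ 0.  -0.3 -2.1] T [-0.048 -0.071  0.021] w 0.176 q6 -1.3
```

View pics/w9d.png

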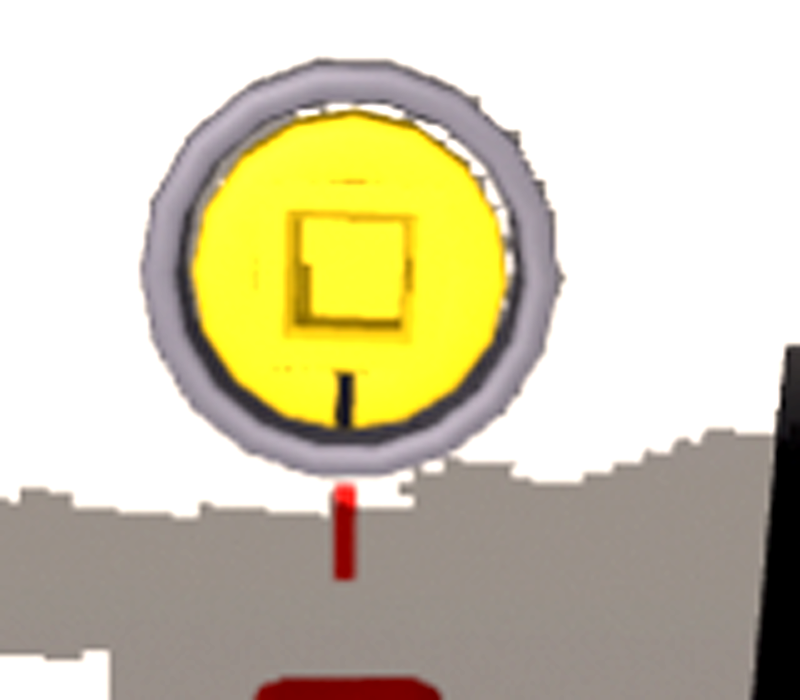

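The crop shows the pointer at (345,400) exactly in line with the red mark at (344,530), so the clamp is open. Next I'll return the driver to its stand.

```bash
python3 - <<'E'
from h import *
c=load('wrist')
def pj(pts,z,s=5,o=(215,90)): return plane(c,(np.array(pts,float)+.5)/s-.5+np.array(o),z)*1000
q=pj([(290,211),(417,215),(411,340),(285,335)],.094); print(q.round(2),q.mean(0))
for i in range(4):
    d=q[(i+1)%4]-q[i]; print(np.degrees(np.arctan2(d[1],d[0])))
m=pj([(344,490),(344,578)],.08); d=m[1]-m[0]; print('mark',np.degrees(np.arctan2(d[1],d[0])))
go([.6462,-.2330,.18],-28.5)
E
```

```text
[[645.16 125.96  94.  ]
 [661.1  126.98  94.  ]
 [662.02 111.09  94.  ]
 [645.88 110.19  94.  ]] [653.5385767  118.55557324  94.        ]
3.6781376713278484
-86.69950968690053
-176.82660926480548
92.61705430236563
mark -84.58007953978048
shift [-303.5  -40.6    4.5] turn 124.0 rows 14.4 yaw now 95.5 q6 now -1.3 q6 goal 98.7 tilt [-1.e-03  6.e-04 -1.e+00]
```

```bash
python3 - <<'E'
from h import *
go([.6473,-.2348,.185],-28.5)
E
```

```text
shift [-305.3  -39.7   -0.5] turn 124.0 rows 14.4 yaw now 95.5 q6 now -1.3 q6 goal 98.6 tilt [-1.e-03  6.e-04 -1.e+00]
```

{"name": "move_arm", "arguments": {
  "steps": [
    [-15,-2,0,8,0],
    [-40,-5,0,16,0],
    [-65,-8,0,24,0],
    [-90,-12,0,32,0],
    [-115,-15,0,40,0],
    [-140,-18,0,48,0],
    [-165,-21,0,56,0],
    [-190,-25,0,64,0],
    [-210,-28,0,72,0],
    [-230,-30,0,80,0],
    [-250,-32,0,88,0],
    [-270,-35,0,96,0],
    [-285,-37,0,104,0],
    [-295,-38.5,0,112,0],
    [-305,-40,0,120,0],
    [-305,-40,0,124,0],
    [-305,-40,0,124,0],
    [-305,-40,0,124,0],
    [-305,-40,0,124,0]
  ]
}}

```text
time: 15.4
tool_pos: [0.6477, -0.2339, 0.1852]
tcp_rot: [-3.046, 0.77, 0.0]
wrist_force: [0.6, 0.5, -1.8]
width: 0.176
```

```bash
python3 - <<'E'
from h import *
stt(); go([.6473,-.2348,.115],-28.5)
E
```

```text
t 15.4 tcp [ 647.69 -233.86  185.18] yaw -28.36 z [-1.e-04  2.e-04 -1.e+00] F [ 0.6  0.5 -1.8] T [-0.009 -0.001  0.001] w 0.176 q6 96.4
shift [ 0.1  1.  70.2] turn 0.1 rows 1.4 yaw now -28.4 q6 now 96.4 q6 goal 98.6 tilt [-1.e-04  2.e-04 -1.e+00]
```

{"name": "move_arm", "arguments": {
  "steps": [
    [0,1,30,0,0],
    [0,1,60,0,0],
    [0,1,75,0,0],
    [0,1,78,0,0],
    [0,1,78,0,0],
    [0,1,78,0,0]
  ]
}}

```text
time: 16.0
tool_pos: [0.6483, -0.2358, 0.1091]
tcp_rot: [3.045, -0.772, 0.004]
wrist_force: [-0.2, 0.5, -0.6]
width: 0.177
```

```bash
python3 - <<'E'
from h import *
stt(); go([.6473,-.2348,.0615],-28.5); c=snap('side'); crop(c,'s10.png',310,200,430,320,6); c=snap('wrist','w10.png')
E
```

```text
t 16.0 tcp [ 648.33 -235.82  109.08] yaw -28.46 z [ 0.0026 -0.0011 -1.    ] F [-0.2  0.5 -0.6] T [ 0.012 -0.011  0.062] w 0.177 q6 96.4
shift [-1.5 -0.4 47.6] turn 0.0 rows 1.0 yaw now -28.5 q6 now 96.4 q6 goal 98.6 tilt [ 0.0026 -0.0011 -1.    ]
```

View pics/s10.png

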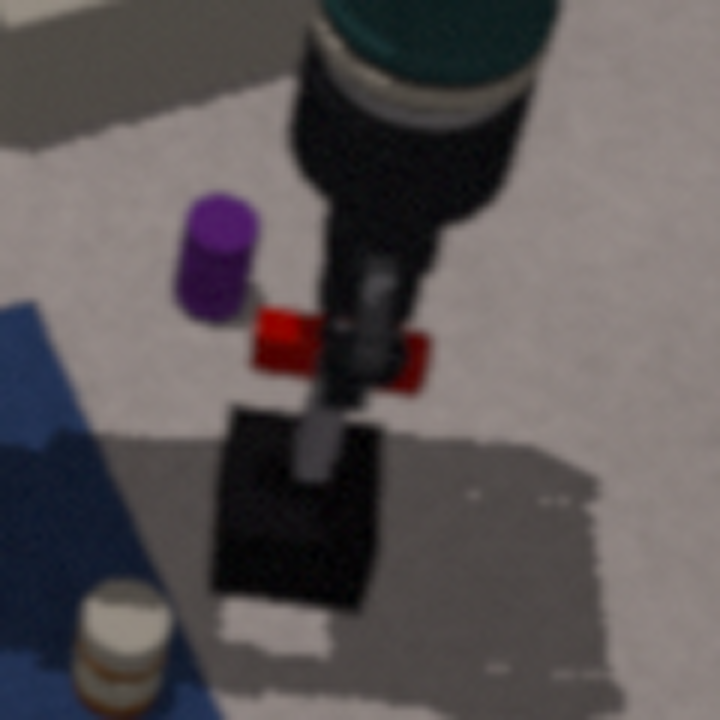

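{"name": "move_arm", "arguments": {
  "steps": [
    [0,0,0,0,0],
    [0,0,0,0,0]
  ]
}}

```text
time: 16.3
tool_pos: [0.6476, -0.2356, 0.1083]
tcp_rot: [3.045, -0.773, 0.002]
wrist_force: [0.6, -0.1, -1.3]
width: 0.174
```

```bash
python3 - <<'E'
from h import *
stt(); go([.6473,-.2348,.0615],-28.5)
E
```

```text
t 16.3 tcp [ 647.57 -235.61  108.3 ] yaw -28.48 z [ 1.4e-03 -6.0e-04 -1.0e+00] F [ 0.6 -0.1 -1.3] T [-0.008 -0.011 -0.007] w 0.174 q6 96.4
shift [-0.7 -0.6 46.8] turn 0.0 rows 0.9 yaw now -28.5 q6 now 96.4 q6 goal 98.6 tilt [ 1.4e-03 -6.0e-04 -1.0e+00]
```

Lower 12 mm first and check the force.

{"name": "move_arm", "arguments": {
  "steps": [
    [-0.6,-0.5,0,0,0],
    [-0.6,-0.5,4,0,0],
    [-0.6,-0.5,8,0,0],
    [-0.6,-0.5,12,0,0],
    [-0.6,-0.5,12,0,0]
  ]
}}

```text
time: 16.8
tool_pos: [0.6462, -0.2344, 0.094]
tcp_rot: [-3.045, 0.773, 0.002]
wrist_force: [0.4, -0.2, -2.2]
width: 0.176
```

```bash
python3 - <<'E'
from h import *
stt()
E
```

```text
t 16.8 tcp [ 646.21 -234.43   93.99] yaw -28.48 z [-1.4e-03  6.0e-04 -1.0e+00] F [ 0.4 -0.2 -2.2] T [-0.021 -0.051 -0.018] w 0.176 q6 96.5
```

{"name": "move_arm", "arguments": {
  "steps": [
    [0.5,0,8,0,0],
    [0.5,0,16,0,0],
    [0.5,0,24,0,0],
    [0.5,0,29,0,0],
    [0.5,0,32,0,0],
    [0.5,0,32,0,0]
  ]
}}

```text
time: 17.4
tool_pos: [0.6467, -0.2347, 0.0624]
tcp_rot: [-3.045, 0.773, 0.002]
wrist_force: [0.2, 0.5, -1.9]
width: 0.174
```

```bash
python3 - <<'E'
from h import *
stt()
E
```

```text
t 17.4 tcp [ 646.73 -234.73   62.42] yaw -28.48 z [-1.3e-03  5.0e-04 -1.0e+00] F [ 0.2  0.5 -1.9] T [0.056 0.    0.03 ] w 0.174 q6 96.5
```

{"name": "move_arm", "arguments": {
  "steps": [
    [0,0,1.3,0,0],
    [0,0,1.3,0,0],
    [0,0,1.3,0,40],
    [0,0,1.3,0,100],
    [0,0,1.3,0,100],
    [0,0,1.3,0,100],
    [0,0,0,0,100],
    [0,0,-30,0,100],
    [0,0,-75,0,100],
    [0,0,-125,0,100],
    [0,0,-135,0,100],
    [0,0,-135,0,100],
    [0,0,-135,0,100],
    [0,0,-135,0,100]
  ]
}}

```text
time: 18.8
tool_pos: [0.6456, -0.2343, 0.1954]
tcp_rot: [-3.045, 0.772, 0.007]
wrist_force: [-0.0, 1.3, -0.8]
width: 0.998
```

```bash
python3 - <<'E'
from h import *
stt(); c=snap('wrist','w11.png'); crop(c,'w11c.png',210,120,350,260,5)
d=snap('side'); crop(d,'s11.png',220,230,400,365,4); snap('top','top11.png')
E
```

```text
t 18.8 tcp [ 645.65 -234.27  195.36] yaw -28.47 z [-0.0043  0.0017 -1.    ] F [-0.   1.3 -0.8] T [0.002 0.026 0.029] w 0.998 q6 96.5
```

View pics/w11c.png

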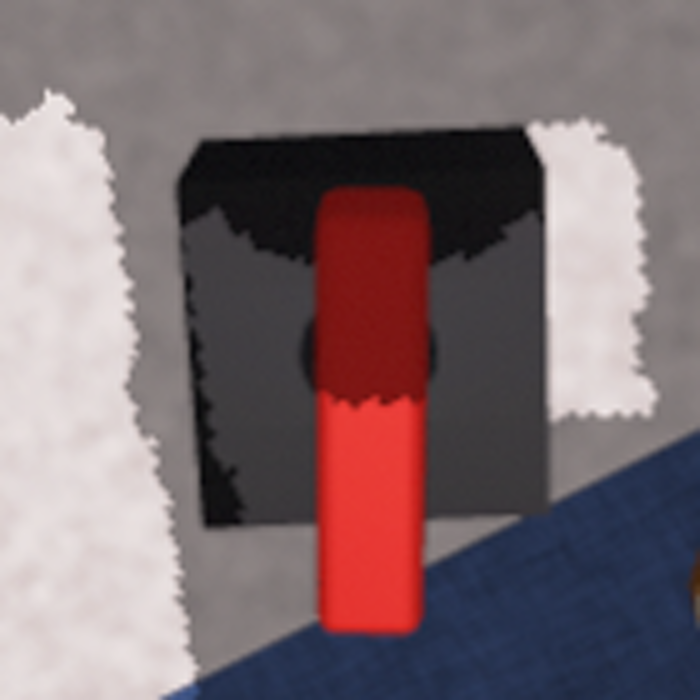

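View pics/s11.png

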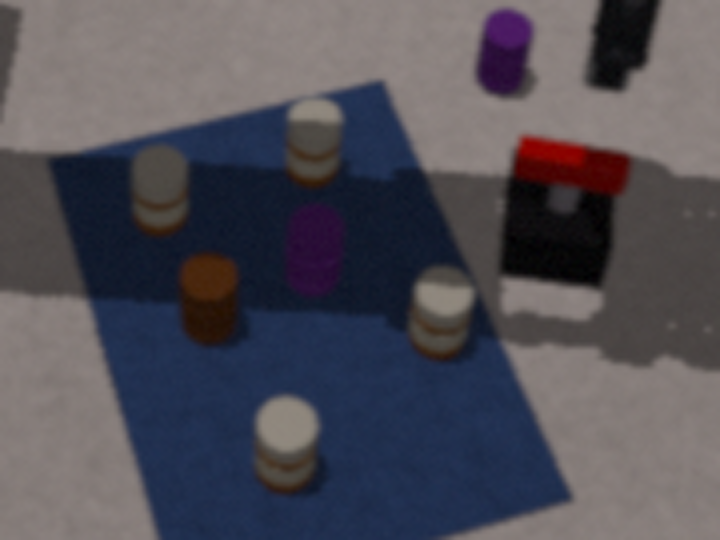

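Views: the driver is back upright over its hole (crop centre about (370,410)), and the vials are untouched. Now the pull knob.

```bash
python3 - <<'E'
from h import *
stt(); go([.558,.110,.17],4.3)
E
```

```text
t 18.95 tcp [ 646.07 -234.45  195.78] yaw -28.48 z [-0.0036  0.0015 -1.    ] F [ 0.1 -0.7  1.2] T [-0.06  -0.013 -0.002] w 1.001 q6 96.5
shift [-241.5 -260.8   26.6] turn -32.8 rows 7.1 yaw now -28.5 q6 now 96.5 q6 goal 96.9 tilt [-0.0036  0.0015 -1.    ]
```

{"name": "move_arm", "arguments": {
  "steps": [
    [-34,-37,0,-5,100],
    [-68,-74,5,-10,100],
    [-102,-111,10,-15,100],
    [-136,-148,15,-20,100],
    [-170,-185,20,-25,100],
    [-204,-222,25,-29,100],
    [-230,-248,25,-32,100],
    [-241,-261,25,-33,100],
    [-241,-261,25,-33,100],
    [-241,-261,25,-33,100],
    [-241,-261,25,-33,100]
  ]
}}

```text
time: 20.05
tool_pos: [0.5603, 0.1081, 0.1731]
tcp_rot: [3.139, 0.121, -0.0]
wrist_force: [0.0, -0.2, 0.2]
width: 1.0
```

```bash
python3 - <<'E'
from h import *
stt(); c=snap('wrist','w12.png'); crop(c,'w12c.png',210,140,360,280,5)
E
```

```text
t 20.05 tcp [560.32 108.07 173.14] yaw 4.43 z [-0.e+00 -7.e-04 -1.e+00] F [ 0.  -0.2  0.2] T [ 0.017 -0.096 -0.06 ] w 1.0 q6 94.0
```

View pics/w12.png

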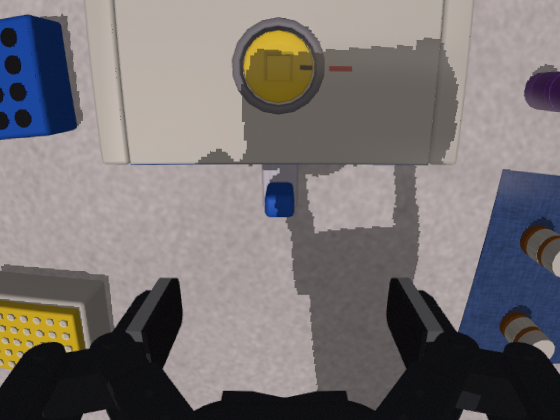

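View pics/w12c.png

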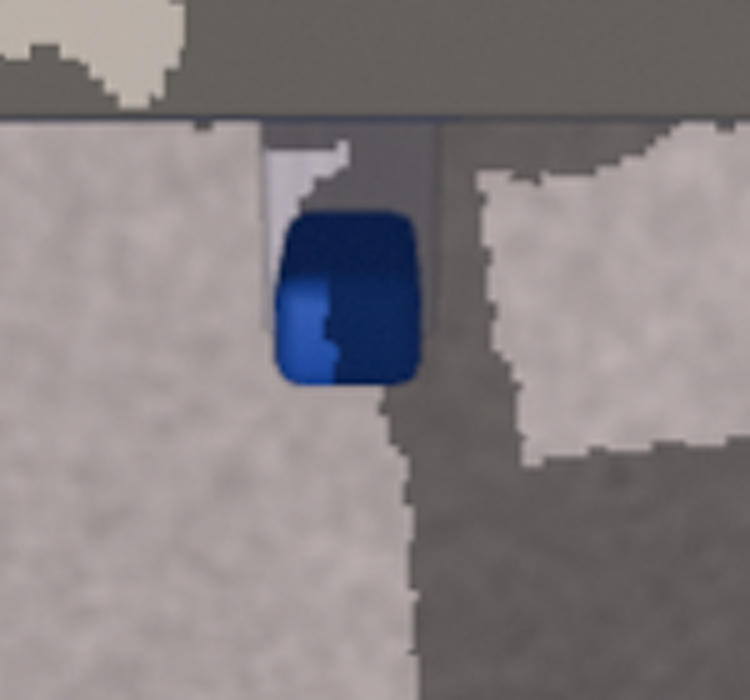

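```bash
python3 - <<'E'
from h import *
c=load('wrist')
def pj(pts,z,s=5,o=(210,140)): return plane(c,(np.array(pts,float)+.5)/s-.5+np.array(o),z)*1000
print(pj([(349,329),(277,329),(421,329),(349,275),(349,383)],.062))
a=pj([(10,119),(740,118)],.08); d=a[1]-a[0]; print('edge',np.degrees(np.arctan2(d[1],d[0]))+90, a)
k=pj([(349,329)],.062)[0]; go(np.r_[k[:2]/1000,.029],4.4)
E
```

```text
[[559.80749071 110.68310818  62.        ]
 [559.00047558 121.12704315  62.        ]
 [560.61518549 100.24091845  62.        ]
 [567.96195182 111.28555738  62.        ]
 [551.49191353 110.0693517   62.        ]]
edge 4.515877406981971 [[591.01167178 157.25711567  80.        ]
 [598.52880449  62.08009499  80.        ]]
shift [ -0.4  -2.8 144.2] turn 0.0 rows 2.9 yaw now 4.4 q6 now 94.0 q6 goal 96.8 tilt [ 1.e-04 -5.e-04 -1.e+00]
```

The blue knob top is centred at crop (349,329), i.e. (559.8,110.7) mm, and the reader edge gives yaw 4.5°. I'll descend and grip it.

{"name": "move_arm", "arguments": {
  "steps": [
    [0,-2.8,40,0,100],
    [0,-2.8,85,0,100],
    [0,-2.8,120,0,100],
    [0,-2.8,140,0,100],
    [0,-2.8,144,0,100],
    [0,-2.8,144,0,100],
    [0,-2.8,144,0,60],
    [0,-2.8,144,0,20],
    [0,-2.8,144,0,0],
    [0,-2.8,144,0,0],
    [0,-2.8,144,0,0],
    [0,-2.8,144,0,0]
  ],
  "newtons": 80
}}

```text
time: 21.3
tool_pos: [0.5604, 0.1118, 0.0304]
tcp_rot: [3.138, 0.125, 0.003]
wrist_force: [-1.0, -4.3, 5.4]
width: 0.242
```

```bash
python3 - <<'E'
from h import *
stt()
E
```

```text
t 21.3 tcp [560.42 111.82  30.43] yaw 4.55 z [ 1.6e-03 -7.0e-04 -1.0e+00] F [-1.  -4.3  5.4] T [-0.505  0.124  0.013] w 0.242 q6 94.3
```

{"name": "move_arm", "arguments": {
  "steps": [
    [-3,0.8,0,0,0],
    [-8,0.8,0,0,0],
    [-15,0.8,0,0,0],
    [-25,0.8,0,0,0],
    [-37,0.8,0,0,0],
    [-49,0.8,0,0,0],
    [-61,0.8,0,0,0],
    [-73,0.8,0,0,0],
    [-82,0.8,0,0,0],
    [-89,0.8,0,0,0],
    [-95,0.8,0,0,0],
    [-100,0.8,0,0,0],
    [-101,0.8,0,0,0],
    [-101,0.8,0,0,0]
  ]
}}

```text
time: 22.7
tool_pos: [0.4611, 0.1042, 0.0305]
tcp_rot: [-3.138, -0.124, -0.009]
wrist_force: [7.2, 3.0, 1.1]
width: 0.248
```

```bash
python3 - <<'E'
from h import *
s=stt(); print((s['tool_pos']-np.array([.5604,.1118,.0304]))@[np.cos(.0785),np.sin(.0785),0]*1000); snap('side','s13.png')
E
```

```text
t 22.7 tcp [461.1  104.18  30.46] yaw 4.53 z [ 0.0059  0.0014 -1.    ] F [7.2 3.  1.1] T [ 0.079 -0.788 -0.011] w 0.248 q6 95.1
-99.59051685420334
```

View pics/s13.png

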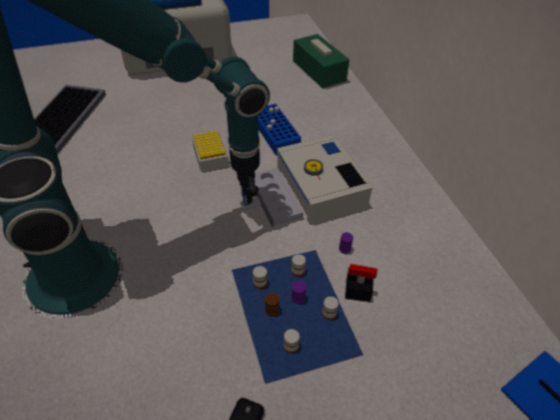

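{"name": "move_arm", "arguments": {
  "steps": [
    [-1.5,-0.5,0,0,0],
    [-3,-0.5,0,0,0],
    [-3,-0.5,0,0,0]
  ]
}}

```text
time: 23.05
tool_pos: [0.4612, 0.1042, 0.0305]
tcp_rot: [-3.138, -0.124, -0.019]
wrist_force: [16.4, -0.2, -8.0]
width: 0.245
```

```bash
python3 - <<'E'
from h import *
s=stt(); print((s['tool_pos']-np.array([.5604,.1118,.0304]))@[np.cos(.0785),np.sin(.0785),0]*1000)
E
```

```text
t 23.05 tcp [461.19 104.2   30.53] yaw 4.54 z [ 0.0122  0.0013 -0.9999] F [16.4 -0.2 -8. ] T [-0.126 -1.942 -0.017] w 0.245 q6 95.2
-99.50117068026566
```

{"name": "move_arm", "arguments": {
  "steps": [
    [3,0.5,0,0,0],
    [3,0.5,0,0,50],
    [3,0.5,0,0,100],
    [3,0.5,0,0,100],
    [3,0.5,0,0,100],
    [3,0.5,-20,0,100],
    [20,0.5,-60,0,100],
    [50,0.5,-110,0,100],
    [85,0.5,-150,0,100],
    [85,0.5,-150,0,100],
    [85,0.5,-150,0,100],
    [85,0.5,-150,0,100]
  ]
}}

```text
time: 24.25
tool_pos: [0.5388, 0.1097, 0.1775]
tcp_rot: [3.139, 0.124, -0.006]
wrist_force: [-0.5, -0.2, -0.1]
width: 0.997
```

```bash
python3 - <<'E'
from h import *
stt(); c=snap('wrist','w14.png'); stt(); t=snap('top','t14.png')
E
```

```text
t 24.25 tcp [538.81 109.67 177.46] yaw 4.52 z [-3.7e-03 -5.0e-04 -1.0e+00] F [-0.5 -0.2 -0.1] T [ 0.005  0.038 -0.059] w 0.997 q6 94.4
t 24.3 tcp [538.06 109.57 176.69] yaw 4.53 z [-5.1e-03 -7.0e-04 -1.0e+00] F [-0.6  0.7  0.5] T [ 0.009  0.025 -0.008] w 1.001 q6 94.4
```

View pics/w14.png

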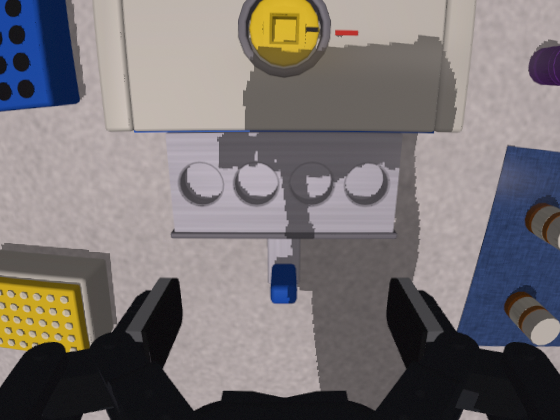

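View pics/t14.png

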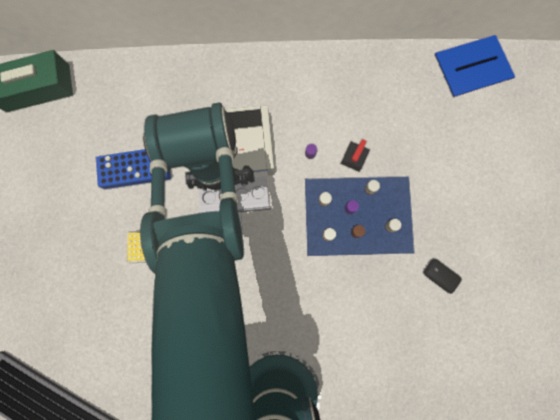

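The tray is fully out with four pockets at about (201,184), (256,183), (311,183) and (366,182) in the wrist view. I'll enlarge it to fit their centres.

```bash
python3 - <<'E'
from h import *
c=load('wrist'); crop(c,'w14c.png',160,130,410,250,3.2)
P=cloud(c)
np.set_printoptions(linewidth=250)
print((P[150:245:6,165:405:12,2]*1000).round(0).astype(int))
E
```

```text
[[ -2  26  28  27  27  26  28  26  27  25  26  28  26  27  27  27  27  26  27  27]
 [ -2  27  28  26  25  26  27  26  26  26  26  28  26  27  27  27  27  26  27  26]
 [ -1  28  26  27  26  28  26  27 319  27  26  27  24  28  26  28  27  27  27  27]
 [  0  27   9   9   8  27 319   7   8  27  26   9   8  10  26  28  10   9  18  28]
 [ -2  26  10   9   6  27  12   8   8   9  26  10   8  10  25  26   9  10   8  27]
 [  0  27   9   8   8  27  11   9   9   9  28   8   8   8  25  25   8   9   9  25]
 [ -1  28   8   8   9  27  15   9  10   8  26   8   7  10  26  10   9   9   8  27]
 [ -2  26  12   8   8  28  25  10   9  11  26   8   9   9  26  27   9   7  17  27]
 [ -2  27  23  10  13  29  27  15  11  27  27  23   8  15  27  26   9  11  25  27]
 [ -1  26  26  25  27  26  27  26  27  26  27  27  24  27  26  27  27  26  27  27]
 [ -1  27  27  27  28  27  27  28  27  26  26  26  27  27  27  25  27  27  28  26]
 [ -1  28  27  27  26  26  26  28  26  27  26  28  27  26  27  25  26  26  26  27]
 [ -1  26  26  27  27  28  26  26  26  28  26  26  27  26  26  27  27  26  26  26]
 [ -1  25  27  28  27  28  27  27  27  28  26  26  27  27  27  27  27  27  27  27]
 [ -2  29  30  28  29  29  30  30  29  28  28  29  28  29  30  29  28  29  28  28]
 [ -2  -2  -1  -1  -2  -1  -2  -2  -1  17  17  17   0  -1  -1   0   0  -1  -1   0]]
```

View pics/w14c.png

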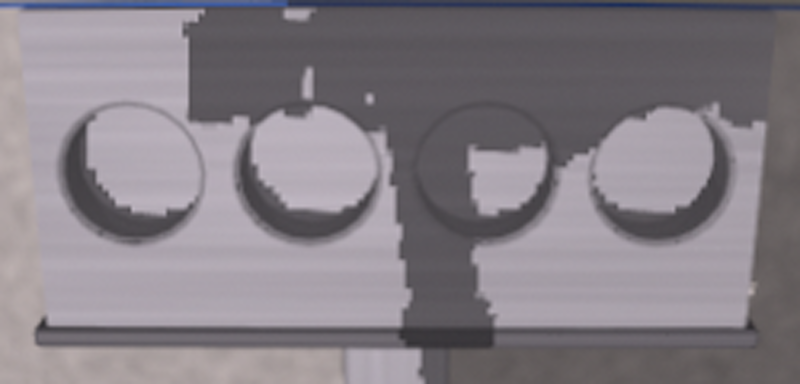

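```bash
python3 - <<'E'
from h import *
c=load('wrist')
def pj(pts,z,s=3.2,o=(160,130)): return plane(c,(np.array(pts,float)+.5)/s-.5+np.array(o),z)*1000
q=pj([(131.5,172),(309,171.5),(485.5,171.5),(661.5,171.5)],.028); print(q.round(1), np.linalg.norm(np.diff(q,axis=0),axis=1)); d=q[0]-q[3]; print(np.degrees(np.arctan2(d[1],d[0]))-90)
m=q.mean(0)[:2]; y=np.radians(4.5)
# scale-corrected row about its mean
for k in (1.5,.5,-.5,-1.5): print((m+46*k*np.array([-np.sin(y),np.cos(y)])).round(1))
# from knob tcp (461.2,104.2)+1 ... 
print('from knob', np.array([461.2,104.2])+85*np.array([np.cos(y),np.sin(y)]))
print('from recess',np.array([653.7,118.4])-110*np.array([np.cos(y),np.sin(y)]))
# vials from wrist? use top image
t=load('top'); P=cloud(t); h=cv2.cvtColor(t['pixels'],cv2.COLOR_RGB2HSV)
mk=((h[...,1]<60)&(h[...,2]>120)&(P[...,2]>.045)&(P[...,2]<.06)); mk[:178]=0; mk[255:]=0; mk[:,:306]=0; mk[:,415:]=0
n,l,s,ce=cv2.connectedComponentsWithStats(mk.astype(np.uint8))
for i in range(1,n):
    if s[i,4]>30: print(ce[i].round(1), s[i,4], (plane(t,ce[i],.051)[0]*1000).round(1))
E
```

```text
[[539.3 177.9  28. ]
 [542.9 132.2  28. ]
 [546.5  87.   28. ]
 [550.2  41.6  28. ]] [45.88720373 45.32497104 45.51764563]
4.581992658298688
[539.3 178.5]
[542.9 132.6]
[546.5  86.7]
[550.1  40.9]
from knob [545.93797337 110.86902314]
from recess [544.03909329 109.76949947]
[373.2 184.9] 97 [ 556.2 -275.6   51. ]
[325.5 197.4] 112 [ 525.2 -144.1   51. ]
[394.6 224.3] 115 [ 447.1 -327.1   51. ]
[329.6 233.4] 111 [ 427.3 -151.3   51. ]
```

```bash
python3 - <<'E'
from h import *
stt(); go([.525,-.144,.157],94.5)
E
```

```text
t 24.35 tcp [537.89 109.57 176.49] yaw 4.53 z [-5.4e-03 -8.0e-04 -1.0e+00] F [ 0.3 -0.3  0.2] T [-0.015 -0.072 -0.015] w 0.997 q6 94.4
shift [-32.8 251.8  19.8] turn -90.0 rows 10.5 yaw now 4.5 q6 now 94.4 q6 goal -19.8 tilt [-5.4e-03 -8.0e-04 -1.0e+00]
```

{"name": "move_arm", "arguments": {
  "steps": [
    [-3,28,0,-8,100],
    [-6,56,0,-17,100],
    [-10,84,0,-25,100],
    [-14,112,5,-34,100],
    [-18,140,10,-42,100],
    [-21,168,15,-50,100],
    [-25,196,20,-59,100],
    [-28,220,20,-67,100],
    [-31,240,20,-76,100],
    [-33,252,20,-84,100],
    [-33,252,20,-90,100],
    [-33,252,20,-90,100],
    [-33,252,20,-90,100],
    [-33,252,20,-90,100]
  ]
}}

```text
time: 25.75
tool_pos: [0.5269, -0.1433, 0.1585]
tcp_rot: [-2.132, -2.305, 0.001]
wrist_force: [0.2, -0.1, 0.3]
width: 1.005
```

```bash
cat >> h.py <<'E'
def caps(c,z=.051):
    P=cloud(c); h=cv2.cvtColor(c['pixels'],cv2.COLOR_RGB2HSV)
    mk=((h[...,1]<70)&(h[...,2]>60)&(P[...,2]>z-.006)&(P[...,2]<z+.006)).astype(np.uint8)
    mk=cv2.morphologyEx(mk,cv2.MORPH_OPEN,np.ones((3,3)))
    n,l,s,ce=cv2.connectedComponentsWithStats(mk)
    for i in range(1,n):
        if s[i,4]>150:
            v,u=np.where(l==i); Q=plane(c,np.c_[u,v],z)[:,:2]*1000
            (x,y),r=cv2.minEnclosingCircle(Q.astype(np.float32)); print('cap px',ce[i].round(0),s[i,4],'circ',round(x,1),round(y,1),'r',round(r,1),'mean',Q.mean(0).round(1))
E
python3 - <<'E'
from h import *
stt(); c=snap('wrist','w15.png'); caps(c)
E
```

```text
t 25.75 tcp [ 526.92 -143.31  158.46] yaw 94.45 z [-1.5e-03  5.0e-04 -1.0e+00] F [ 0.2 -0.1  0.3] T [-0.046  0.078  0.029] w 1.005 q6 -22.3
cap px [448.  10.] 323 circ 624.2 -1.9 r 23.4 mean [620.9  -4. ]
cap px [148. 203.] 1409 circ 427.2 -148.8 r 16.8 mean [ 427.7 -149.2]
cap px [281. 203.] 1458 circ 524.5 -141.8 r 16.1 mean [ 524.5 -141.7]
cap px [305. 354.] 964 circ 554.1 -273.3 r 17.4 mean [ 554.5 -272.8]
cap px [186. 387.] 481 circ 449.7 -323.1 r 16.8 mean [ 452.3 -320.4]
```

View pics/w15.png

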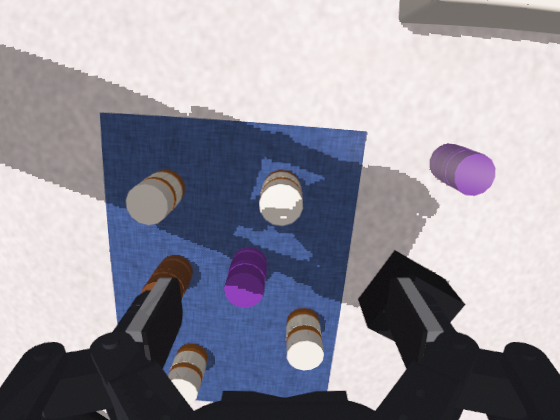

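The target cap is at pixel (281,203), an amber vial with a white cap; purple sits at (245,280) and brown at (165,275). Going down on the vial at (524.6,-142.8).

```bash
python3 - <<'E'
from h import *
go([.5246,-.1428,.027],94.5)
E
```

```text
shift [  0.7  -2.4 131.7] turn -0.0 rows 2.6 yaw now 94.5 q6 now -22.3 q6 goal -19.7 tilt [-1.e-03  4.e-04 -1.e+00]
```

{"name": "move_arm", "arguments": {
  "steps": [
    [0.7,-2.4,40,0,100],
    [0.7,-2.4,80,0,100],
    [0.7,-2.4,110,0,100],
    [0.7,-2.4,125,0,100],
    [0.7,-2.4,131,0,100],
    [0.7,-2.4,131,0,100],
    [0.7,-2.4,131,0,60],
    [0.7,-2.4,131,0,25],
    [0.7,-2.4,131,0,20],
    [0.7,-2.4,131,0,20],
    [0.7,-2.4,131,0,20]
  ],
  "newtons": 30
}}

```text
time: 26.9
tool_pos: [0.526, -0.1437, 0.0294]
tcp_rot: [2.131, 2.306, 0.001]
wrist_force: [-0.3, -0.0, 5.7]
width: 0.36
```

```bash
python3 - <<'E'
from h import *
stt()
E
```

```text
t 26.9 tcp [ 526.02 -143.69   29.43] yaw 94.52 z [ 1.6e-03 -6.0e-04 -1.0e+00] F [-0.3 -0.   5.7] T [0.056 0.165 0.007] w 0.36 q6 -22.4
```

```bash
python3 - <<'E'
from h import *
go([.5501,.0409,.119],94.5)
E
```

```text
shift [182.   38.7 -89.6] turn 0.0 rows 4.1 yaw now 94.5 q6 now -22.4 q6 goal -0.2 tilt [ 1.6e-03 -6.0e-04 -1.0e+00]
```

{"name": "move_arm", "arguments": {
  "steps": [
    [0,0,-15,0,20],
    [0,0,-45,0,20],
    [10,3,-80,0,20],
    [40,10,-90,0,20],
    [75,17,-90,0,20],
    [110,24,-90,0,20],
    [145,31,-90,0,20],
    [170,37,-90,0,20],
    [182,39,-90,0,20],
    [182,39,-90,0,20],
    [182,39,-90,0,20],
    [182,39,-90,0,20]
  ]
}}

```text
time: 28.1
tool_pos: [0.5495, 0.0399, 0.1183]
tcp_rot: [2.133, 2.306, -0.001]
wrist_force: [0.4, 0.4, -0.2]
width: 0.365
```

```bash
python3 - <<'E'
from h import *
stt(); go([.5501,.0409,.060],94.5); snap('wrist','w16.png')
E
```

```text
t 28.1 tcp [549.55  39.95 118.25] yaw 94.46 z [-4.e-04 -5.e-04 -1.e+00] F [ 0.4  0.4 -0.2] T [ 0.011  0.037 -0.002] w 0.365 q6 -2.9
shift [ 0.9  0.7 58.2] turn -0.0 rows 1.2 yaw now 94.5 q6 now -2.9 q6 goal -0.2 tilt [-4.e-04 -5.e-04 -1.e+00]
```

View pics/w16.png

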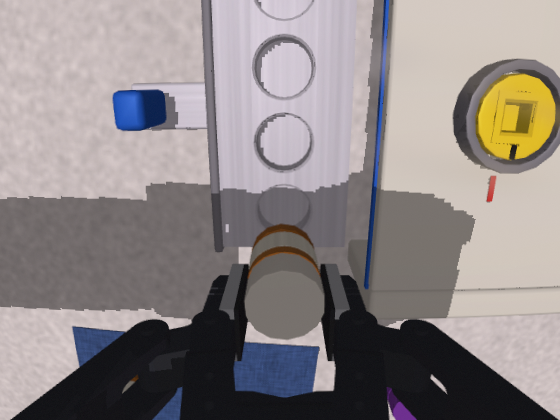

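{"name": "move_arm", "arguments": {
  "steps": [
    [0.8,0.6,25,0,20],
    [0.8,0.6,45,0,20],
    [0.8,0.6,54,0,20],
    [0.8,0.6,54,0,20],
    [0.8,0.6,54,0,20]
  ]
}}

```text
time: 28.65
tool_pos: [0.5507, 0.0415, 0.0647]
tcp_rot: [2.133, 2.306, 0.0]
wrist_force: [-0.4, -0.6, 0.5]
width: 0.365
```

```bash
python3 - <<'E'
from h import *
stt(); go([.5501,.0409,.0385],94.5)
E
```

```text
t 28.65 tcp [550.66  41.49  64.71] yaw 94.48 z [ 3.e-04 -1.e-04 -1.e+00] F [-0.4 -0.6  0.5] T [-0.048 -0.055  0.027] w 0.365 q6 -2.8
shift [-0.5 -0.6 26.2] turn -0.0 rows 0.5 yaw now 94.5 q6 now -2.8 q6 goal -0.2 tilt [ 3.e-04 -1.e-04 -1.e+00]
```

{"name": "move_arm", "arguments": {
  "steps": [
    [-0.5,-0.5,5,0,20],
    [-0.5,-0.5,10,0,20],
    [-0.5,-0.5,15,0,20],
    [-0.5,-0.5,20,0,20],
    [-0.5,-0.5,25,0,20],
    [-0.5,-0.5,25,0,20]
  ]
}}

```text
time: 29.25
tool_pos: [0.5497, 0.0415, 0.0388]
tcp_rot: [-2.132, -2.307, 0.001]
wrist_force: [-0.2, -0.8, 0.4]
width: 0.363
```

```bash
python3 - <<'E'
from h import *
stt()
E
```

```text
t 29.25 tcp [549.71  41.47  38.82] yaw 94.53 z [-5.e-04 -0.e+00 -1.e+00] F [-0.2 -0.8  0.4] T [-0.049 -0.049 -0.028] w 0.363 q6 -2.8
```

{"name": "move_arm", "arguments": {
  "steps": [
    [0,0,0,0,40],
    [0,0,0,0,55],
    [0,0,0,0,55],
    [0,0,-10,0,55],
    [0,0,-40,0,55],
    [0,0,-85,0,55],
    [0,0,-118,0,80],
    [0,0,-118,0,100],
    [0,0,-118,0,100]
  ]
}}

```text
time: 30.15
tool_pos: [0.5509, 0.0415, 0.1594]
tcp_rot: [2.13, 2.305, 0.004]
wrist_force: [-0.7, 0.4, -0.2]
width: 1.0
```

```bash
python3 - <<'E'
from h import *
stt(); c=snap('wrist','w17.png'); caps(c,.060); go([.4274,-.1500,.157],94.5)
E
```

```text
t 30.15 tcp [550.91  41.47 159.36] yaw 94.53 z [ 3.7e-03  1.0e-04 -1.0e+00] F [-0.7  0.4 -0.2] T [-0.029  0.003 -0.009] w 1.0 q6 -2.8
cap px [281. 206.] 1551 circ 548.8 43.3 r 16.2 mean [548.9  43.5]
shift [-181.2 -137.     0.6] turn 0.0 rows 4.5 yaw now 94.5 q6 now -2.8 q6 goal -23.8 tilt [ 5.e-04  0.e+00 -1.e+00]
```

View pics/w17.png

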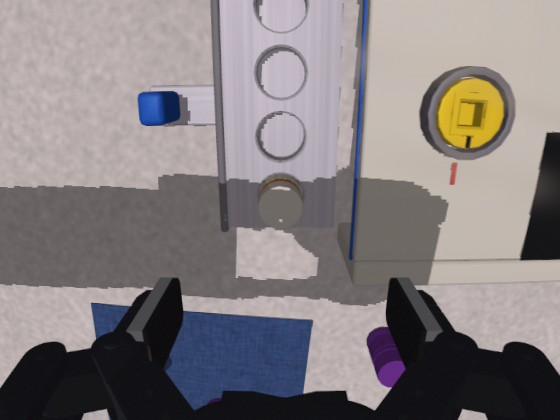

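```bash
python3 - <<'E'
from h import *
c=load('wrist'); crop(c,'w17c.png',210,0,350,240,3.3)
E
```

```text
(no output)
```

View pics/w17c.png

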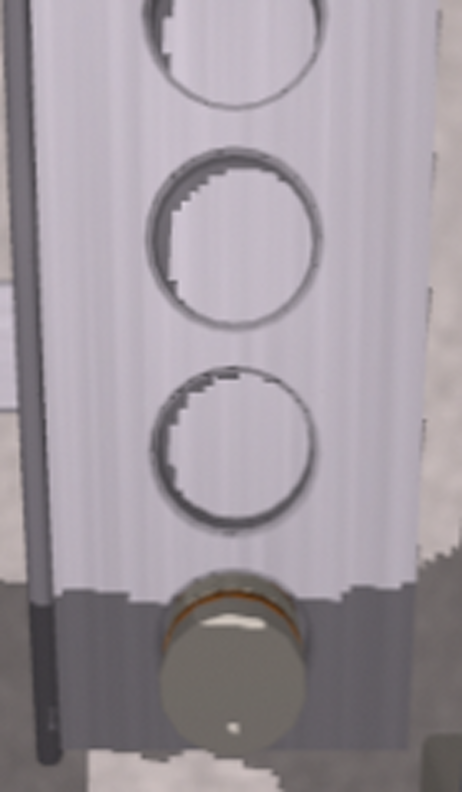

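```bash
python3 - <<'E'
from h import *
c=load('wrist')
def pj(pts,z,s=3.3,o=(210,0)): return plane(c,(np.array(pts,float)+.5)/s-.5+np.array(o),z)*1000
q=pj([(234,450),(234.5,238)],.028); print(q)
E
```

```text
[[545.07857728  87.73685848  28.        ]
 [541.68568592 133.16649274  28.        ]]
```

```bash
python3 - <<'E'
from h import *
stt(); go([.4274,-.1510,.150],94.5)
E
```

```text
t 30.2 tcp [549.67  41.4  157.63] yaw 94.52 z [ 5.e-04  0.e+00 -1.e+00] F [ 0.2 -0.8 -0.2] T [-0.073  0.015 -0.021] w 0.999 q6 -2.8
shift [-182.2 -137.1    7.6] turn 0.0 rows 4.6 yaw now 94.5 q6 now -2.8 q6 goal -24.0 tilt [ 5.e-04  0.e+00 -1.e+00]
```

{"name": "move_arm", "arguments": {
  "steps": [
    [-30,-22,0,0,100],
    [-65,-49,2,0,100],
    [-100,-75,4,0,100],
    [-135,-101,6,0,100],
    [-165,-124,7,0,100],
    [-182,-137,7,0,100],
    [-182,-137,7,0,100],
    [-182,-137,7,0,100],
    [-182,-137,7,0,100]
  ]
}}

```text
time: 31.1
tool_pos: [0.4277, -0.15, 0.1496]
tcp_rot: [-2.131, -2.307, 0.0]
wrist_force: [-0.1, 0.4, 0.0]
width: 1.0
```

```bash
python3 - <<'E'
from h import *
stt(); c=snap('wrist','w18.png'); caps(c); go([.4274,-.1510,.028],94.5)
E
```

```text
t 31.1 tcp [ 427.65 -149.99  149.58] yaw 94.55 z [-1.1e-03  9.0e-04 -1.0e+00] F [-0.1  0.4  0. ] T [ 0.029 -0.066  0.02 ] w 1.0 q6 -27.1
cap px [283. 208.] 1550 circ 426.4 -149.1 r 16.1 mean [ 426.4 -149. ]
cap px [288. 391.] 257 circ 444.5 -315.1 r 12.8 mean [ 444.2 -313.6]
shift [ -1.2  -0.5 121.8] turn 0.1 rows 2.4 yaw now 94.6 q6 now -27.1 q6 goal -24.0 tilt [-8.e-04  7.e-04 -1.e+00]
```

{"name": "move_arm", "arguments": {
  "steps": [
    [-1.2,-1,40,0,100],
    [-1.2,-1,80,0,100],
    [-1.2,-1,105,0,100],
    [-1.2,-1,118,0,100],
    [-1.2,-1,121,0,100],
    [-1.2,-1,121,0,100],
    [-1.2,-1,121,0,60],
    [-1.2,-1,121,0,25],
    [-1.2,-1,121,0,20],
    [-1.2,-1,121,0,20],
    [-1.2,-1,121,0,20]
  ]
}}

```text
time: 32.25
tool_pos: [0.4273, -0.1525, 0.0302]
tcp_rot: [2.131, 2.306, 0.001]
wrist_force: [-1.4, -0.9, 6.2]
width: 0.36
```

```bash
python3 - <<'E'
from h import *
stt(); go([.5449,.0864,.120],94.5)
E
```

```text
t 32.25 tcp [ 427.33 -152.46   30.18] yaw 94.52 z [ 1.3e-03 -6.0e-04 -1.0e+00] F [-1.4 -0.9  6.2] T [0.031 0.231 0.029] w 0.36 q6 -27.3
shift [228.8 136.1 -89.8] turn 0.0 rows 5.6 yaw now 94.5 q6 now -27.3 q6 goal 4.5 tilt [ 1.3e-03 -6.0e-04 -1.0e+00]
```

{"name": "move_arm", "arguments": {
  "steps": [
    [0,0,-15,0,20],
    [0,0,-45,0,20],
    [8,5,-80,0,20],
    [40,24,-90,0,20],
    [78,46,-90,0,20],
    [116,69,-90,0,20],
    [154,92,-90,0,20],
    [190,113,-90,0,20],
    [215,129,-90,0,20],
    [227.5,136,-90,0,20],
    [227.5,136,-90,0,20],
    [227.5,136,-90,0,20],
    [227.5,136,-90,0,20]
  ]
}}

```text
time: 33.55
tool_pos: [0.5435, 0.0841, 0.1189]
tcp_rot: [-2.133, -2.306, 0.002]
wrist_force: [0.2, 0.1, 0.3]
width: 0.364
```

```bash
python3 - <<'E'
from h import *
stt(); go([.5449,.0852,.064],94.5)
E
```

```text
t 33.55 tcp [543.46  84.09 118.92] yaw 94.45 z [-1.2e-03 -6.0e-04 -1.0e+00] F [0.2 0.1 0.3] T [-0.056 -0.024 -0.027] w 0.364 q6 1.8
shift [ 1.   1.6 54.9] turn -0.0 rows 1.1 yaw now 94.5 q6 now 1.8 q6 goal 4.4 tilt [-1.2e-03 -6.0e-04 -1.0e+00]
```

{"name": "move_arm", "arguments": {
  "steps": [
    [1,1.2,25,0,20],
    [1,1.2,45,0,20],
    [1,1.2,53,0,20],
    [1,1.2,53,0,20],
    [1,1.2,53,0,20]
  ]
}}

```text
time: 34.05
tool_pos: [0.5457, 0.0859, 0.0669]
tcp_rot: [2.133, 2.306, 0.001]
wrist_force: [0.2, -0.2, 0.1]
width: 0.359
```

```bash
python3 - <<'E'
from h import *
stt(); go([.5449,.0852,.0392],94.5)
E
```

```text
t 34.05 tcp [545.74  85.93  66.86] yaw 94.47 z [ 6.e-04  0.e+00 -1.e+00] F [ 0.2 -0.2  0.1] T [-0.002 -0.048  0.012] w 0.359 q6 1.9
shift [-0.7 -0.9 27.7] turn -0.0 rows 0.6 yaw now 94.5 q6 now 1.9 q6 goal 4.4 tilt [ 6.e-04  0.e+00 -1.e+00]
```

{"name": "move_arm", "arguments": {
  "steps": [
    [-0.7,-0.6,7,0,20],
    [-0.7,-0.6,12,0,20],
    [-0.7,-0.6,17,0,20],
    [-0.7,-0.6,22,0,20],
    [-0.7,-0.6,27,0,20],
    [-0.7,-0.6,27,0,20]
  ]
}}

```text
time: 34.65
tool_pos: [0.5452, 0.0859, 0.0391]
tcp_rot: [2.132, 2.308, 0.0]
wrist_force: [0.5, 0.2, -0.1]
width: 0.361
```

```bash
python3 - <<'E'
from h import *
stt()
E
```

```text
t 34.65 tcp [545.16  85.89  39.08] yaw 94.54 z [ 2.e-04  0.e+00 -1.e+00] F [ 0.5  0.2 -0.1] T [-0.048  0.019 -0.027] w 0.361 q6 1.8
```

Seated. I'll release, rise, and head towards the third vial at about (555.5,-275.5).

{"name": "move_arm", "arguments": {
  "steps": [
    [0,0,0,0,40],
    [0,0,0,0,55],
    [0,0,0,0,55],
    [0,0,-10,0,55],
    [0,0,-40,0,55],
    [0,0,-85,0,55],
    [0,0,-118,0,80],
    [0,0,-118,0,100],
    [0,0,-118,0,100]
  ]
}}

```text
time: 35.55
tool_pos: [0.546, 0.0859, 0.1593]
tcp_rot: [2.13, 2.306, 0.004]
wrist_force: [-0.6, -0.0, 0.1]
width: 0.995
```

```bash
python3 - <<'E'
from h import *
stt(); c=snap('wrist','w19.png'); caps(c,.060); 
t=snap('top','t19.png'); crop(t,'t19c.png',170,90,430,270,3)
go([.5555,-.2755,.150],94.5)
E
```

```text
t 35.55 tcp [545.97  85.89 159.3 ] yaw 94.53 z [ 3.6e-03  4.0e-04 -1.0e+00] F [-0.6 -0.   0.1] T [ 0.023  0.047 -0.038] w 0.995 q6 1.8
cap px [282. 204.] 1555 circ 544.7 89.1 r 16.2 mean [544.8  89.4]
cap px [284. 263.] 1334 circ 549.7 43.9 r 16.5 mean [549.3  44.2]
shift [-360.9  -17.     6.5] turn 0.0 rows 7.2 yaw now 94.5 q6 now 1.8 q6 goal -30.9 tilt [-1.7e-03 -2.0e-04 -1.0e+00]
```

View pics/t19c.png

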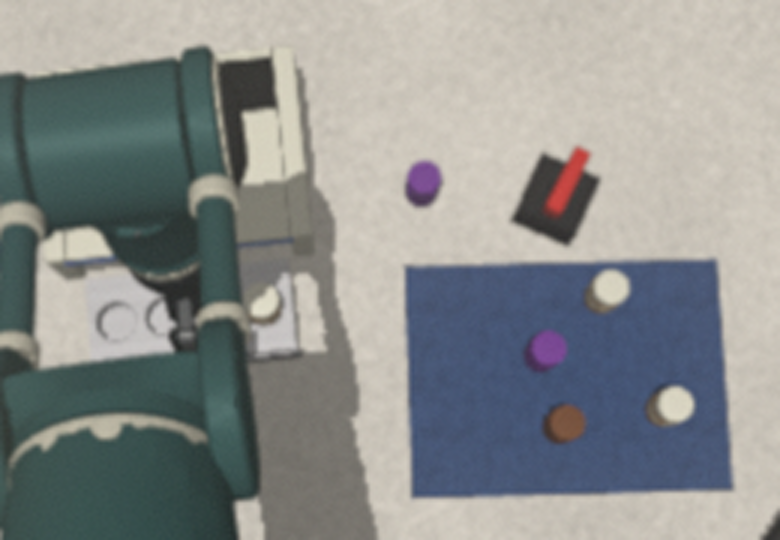

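{"name": "move_arm", "arguments": {
  "steps": [
    [-40,-2,0,0,100],
    [-85,-4,0,0,100],
    [-130,-6,2,0,100],
    [-175,-8,3,0,100],
    [-220,-10,4,0,100],
    [-265,-12,5,0,90],
    [-305,-14,6,0,80],
    [-340,-16,6,0,75],
    [-360,-17,6,0,75],
    [-360,-17,6,0,75],
    [-360,-17,6,0,75],
    [-360,-17,6,0,75]
  ]
}}

```text
time: 36.85
tool_pos: [0.556, -0.2728, 0.1505]
tcp_rot: [-2.13, -2.307, -0.0]
wrist_force: [0.2, 0.6, 0.4]
width: 0.754
```

```bash
python3 - <<'E'
from h import *
stt(); c=snap('wrist','w20.png'); caps(c); go([.5555,-.2755,.028],94.5)
E
```

```text
t 36.85 tcp [ 556.01 -272.82  150.52] yaw 94.58 z [-0.0014  0.0014 -1.    ] F [0.2 0.6 0.4] T [-0.005  0.059  0.016] w 0.754 q6 -33.1
cap px [283. 211.] 1533 circ 555.1 -274.5 r 16.2 mean [ 555.1 -274.3]
cap px [135. 265.] 1288 circ 448.1 -326.6 r 17.1 mean [ 447.8 -325.9]
shift [ -2.7  -0.8 122.8] turn 0.1 rows 2.5 yaw now 94.6 q6 now -33.1 q6 goal -30.9 tilt [-9.e-04  9.e-04 -1.e+00]
```

View pics/w20.png

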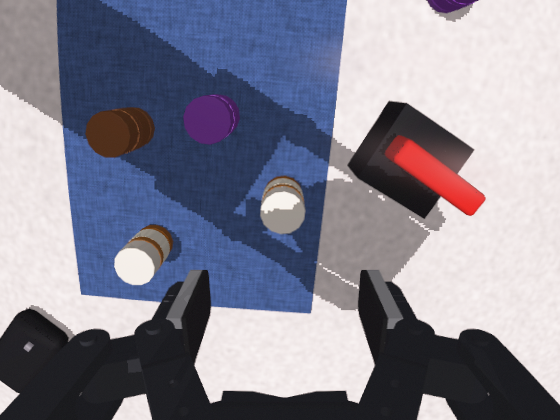

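{"name": "move_arm", "arguments": {
  "steps": [
    [-3,-1,40,0,75],
    [-3,-1,80,0,75],
    [-3,-1,105,0,75],
    [-3,-1,118,0,75],
    [-3,-1,122,0,75],
    [-3,-1,122,0,75],
    [-3,-1,122,0,50],
    [-3,-1,122,0,25],
    [-3,-1,122,0,20],
    [-3,-1,122,0,20]
  ]
}}

```text
time: 37.9
tool_pos: [0.5569, -0.2783, 0.0312]
tcp_rot: [2.13, 2.305, 0.001]
wrist_force: [-1.2, 1.0, 5.8]
width: 0.367
```

```bash
python3 - <<'E'
from h import *
stt(); go([.5414,.1322,.120],94.5)
E
```

```text
t 37.9 tcp [ 556.89 -278.27   31.21] yaw 94.51 z [ 0.0028 -0.0015 -1.    ] F [-1.2  1.   5.8] T [0.087 0.048 0.03 ] w 0.367 q6 -33.4
shift [410.3  17.1 -89.4] turn 0.0 rows 8.4 yaw now 94.5 q6 now -33.4 q6 goal 9.2 tilt [ 0.0028 -0.0015 -1.    ]
```

{"name": "move_arm", "arguments": {
  "steps": [
    [0,0,-15,0,20],
    [0,0,-45,0,20],
    [8,0,-80,0,20],
    [45,2,-90,0,20],
    [90,4,-90,0,20],
    [135,6,-90,0,20],
    [180,8,-90,0,20],
    [225,9,-90,0,20],
    [270,11,-90,0,20],
    [315,13,-90,0,20],
    [355,15,-90,0,20],
    [390,16,-90,0,20],
    [408,17,-90,0,20],
    [408,17,-90,0,20],
    [408,17,-90,0,20],
    [408,17,-90,0,20],
    [408,17,-90,0,20]
  ]
}}

```text
time: 39.6
tool_pos: [0.5404, 0.1294, 0.1194]
tcp_rot: [2.134, 2.306, -0.0]
wrist_force: [-0.6, 0.7, -0.4]
width: 0.359
```

```bash
python3 - <<'E'
from h import *
stt(); go([.5414,.1302,.066],94.5); snap('wrist','w21.png')
E
```

```text
t 39.6 tcp [540.44 129.43 119.38] yaw 94.44 z [-1.e-04 -2.e-04 -1.e+00] F [-0.6  0.7 -0.4] T [ 0.041 -0.025 -0.027] w 0.359 q6 6.5
shift [ 0.7  1.  53.4] turn -0.1 rows 1.1 yaw now 94.4 q6 now 6.5 q6 goal 9.0 tilt [-1.e-04 -2.e-04 -1.e+00]
```

View pics/w21.png

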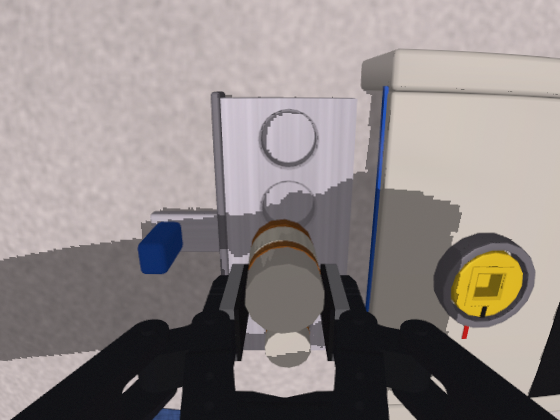

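```bash
python3 - <<'E'
from h import *
c=load('wrist'); crop(c,'w21c.png',240,100,340,240,5); print(plane(c,[(289,138),(288,203)],.028)*1000, bot.read_state()['tool_pos'])
E
```

```text
[[539.62581037 179.89149414  28.        ]
 [542.49599036 136.75831228  28.        ]] [0.54045399 0.12944858 0.11932075]
```

View pics/w21c.png

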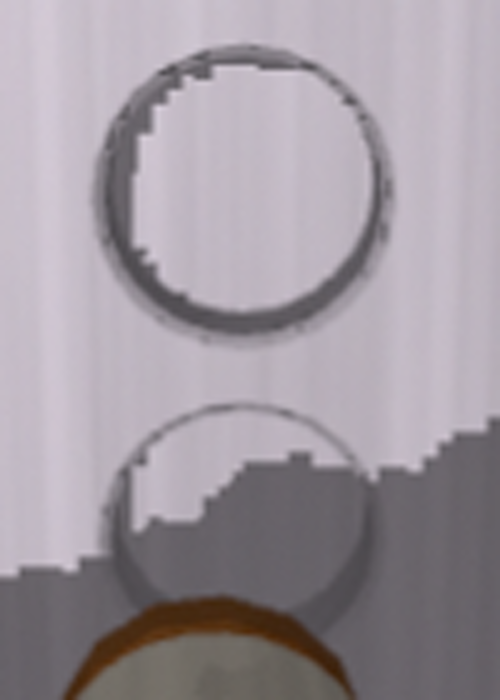

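{"name": "move_arm", "arguments": {
  "steps": [
    [0.3,1.3,25,0,20],
    [0.3,1.3,45,0,20],
    [0.3,1.3,53,0,20],
    [0.3,1.3,53,0,20],
    [0.3,1.3,53,0,20]
  ]
}}

```text
time: 40.15
tool_pos: [0.5421, 0.1307, 0.0668]
tcp_rot: [2.132, 2.307, 0.001]
wrist_force: [0.9, 0.7, -0.6]
width: 0.359
```

```bash
python3 - <<'E'
from h import *
stt(); go([.5418,.1299,.040],94.5)
E
```

```text
t 40.15 tcp [542.15 130.7   66.81] yaw 94.49 z [ 6.e-04  1.e-04 -1.e+00] F [ 0.9  0.7 -0.6] T [-0.027 -0.01  -0.031] w 0.359 q6 6.5
shift [-0.8 -0.4 26.8] turn -0.0 rows 0.5 yaw now 94.5 q6 now 6.5 q6 goal 9.0 tilt [ 6.e-04  1.e-04 -1.e+00]
```

{"name": "move_arm", "arguments": {
  "steps": [
    [-0.7,-0.2,6,0,20],
    [-0.7,-0.2,11,0,20],
    [-0.7,-0.2,16,0,20],
    [-0.7,-0.2,21,0,20],
    [-0.7,-0.2,26,0,20],
    [-0.7,-0.2,26,0,20]
  ]
}}

```text
time: 40.75
tool_pos: [0.5417, 0.1303, 0.04]
tcp_rot: [2.132, 2.307, 0.0]
wrist_force: [0.8, 0.5, -1.0]
width: 0.359
```

```bash
python3 - <<'E'
from h import *
stt()
E
```

```text
t 40.75 tcp [541.74 130.3   40.  ] yaw 94.53 z [ 3.e-04  0.e+00 -1.e+00] F [ 0.8  0.5 -1. ] T [ 0.024 -0.199  0.026] w 0.359 q6 6.4
```

Down in the pocket without force, so I'll release it.

{"name": "move_arm", "arguments": {
  "steps": [
    [0,0,0.7,0,20],
    [0,0,0.7,0,40],
    [0,0,0.7,0,55],
    [0,0,0.7,0,55],
    [0,0,-10,0,55],
    [0,0,-40,0,55],
    [0,0,-85,0,55],
    [0,0,-118,0,75],
    [0,0,-118,0,75],
    [0,0,-118,0,75]
  ]
}}

```text
time: 41.75
tool_pos: [0.5425, 0.1305, 0.1603]
tcp_rot: [2.131, 2.306, 0.004]
wrist_force: [-0.8, 0.8, -1.1]
width: 0.748
```

```bash
python3 - <<'E'
from h import *
stt(); c=snap('wrist','w22.png'); caps(c,.060); 
t=snap('top'); crop(t,'t22c.png',170,90,430,270,3)
go([.4471,-.3275,.150],94.5)
E
```

```text
t 41.75 tcp [542.46 130.46 160.28] yaw 94.53 z [ 3.4e-03  7.0e-04 -1.0e+00] F [-0.8  0.8 -1.1] T [ 0.003  0.051 -0.005] w 0.748 q6 6.4
cap px [282. 203.] 1543 circ 541.0 134.2 r 16.1 mean [541.  134.3]
cap px [282. 261.] 1347 circ 545.0 89.8 r 16.6 mean [544.7  90. ]
cap px [284. 314.] 1133 circ 549.1 44.4 r 17.0 mean [549.3  44.6]
shift [-448.8 -129.2    7.8] turn 0.0 rows 9.3 yaw now 94.5 q6 now 6.4 q6 goal -40.7 tilt [-1.8e-03 -4.0e-04 -1.0e+00]
```

View pics/w22.png

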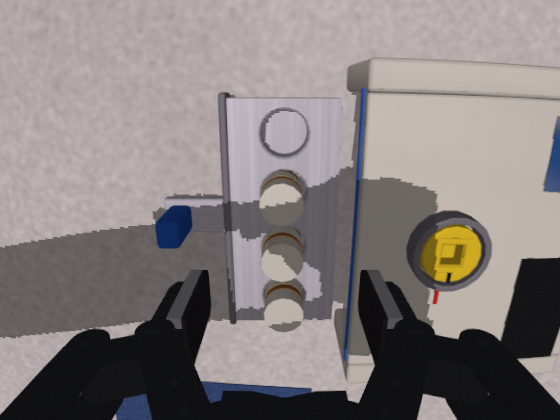

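View pics/t22c.png

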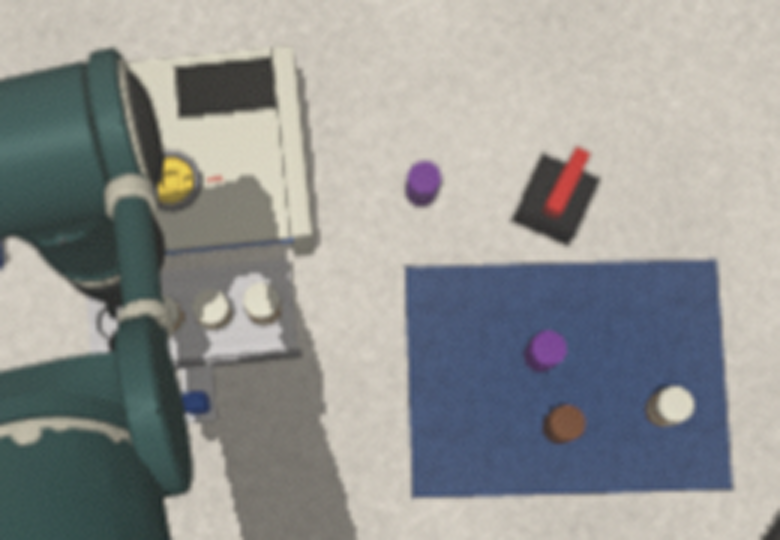

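{"name": "move_arm", "arguments": {
  "steps": [
    [-40,-11,0,0,75],
    [-85,-24,2,0,75],
    [-130,-37,3,0,75],
    [-175,-50,4,0,75],
    [-220,-63,5,0,75],
    [-265,-76,6,0,75],
    [-310,-89,7,0,75],
    [-355,-102,8,0,75],
    [-400,-115,8,0,75],
    [-435,-125,8,0,75],
    [-449,-129,8,0,75],
    [-449,-129,8,0,75],
    [-449,-129,8,0,75],
    [-449,-129,8,0,75],
    [-449,-129,8,0,75]
  ]
}}

```text
time: 43.35
tool_pos: [0.4486, -0.3259, 0.15]
tcp_rot: [-2.129, -2.309, -0.0]
wrist_force: [-1.0, -0.3, -0.3]
width: 0.747
```

```bash
python3 - <<'E'
from h import *
stt(); c=snap('wrist','w23.png'); caps(c); go([.4471,-.3275,.029],94.5)
E
```

```text
t 43.35 tcp [ 448.65 -325.92  150.05] yaw 94.64 z [-4.e-04  7.e-04 -1.e+00] F [-1.  -0.3 -0.3] T [ 0.03   0.004 -0.038] w 0.747 q6 -43.2
cap px [281. 210.] 1544 circ 446.5 -326.3 r 16.2 mean [ 446.5 -326.2]
shift [ -1.3  -1.7 121.2] turn 0.1 rows 2.4 yaw now 94.6 q6 now -43.2 q6 goal -40.7 tilt [-1.e-04  3.e-04 -1.e+00]
```

View pics/w23.png

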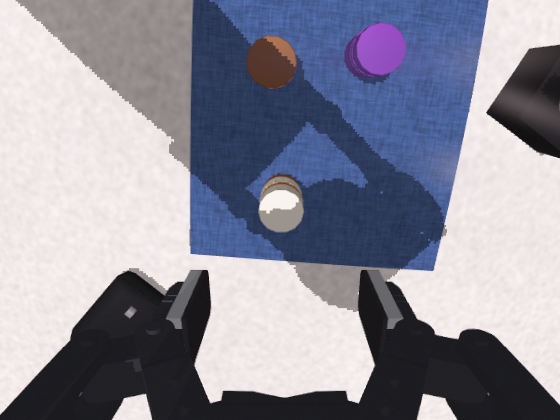

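{"name": "move_arm", "arguments": {
  "steps": [
    [-1.8,-2,40,0,75],
    [-1.8,-2,80,0,75],
    [-1.8,-2,105,0,75],
    [-1.8,-2,117,0,75],
    [-1.8,-2,121,0,75],
    [-1.8,-2,121,0,75],
    [-1.8,-2,121,0,50],
    [-1.8,-2,121,0,25],
    [-1.8,-2,121,0,20],
    [-1.8,-2,121,0,20]
  ]
}}

```text
time: 44.4
tool_pos: [0.4476, -0.3305, 0.031]
tcp_rot: [2.13, 2.305, 0.0]
wrist_force: [-0.8, 0.8, 6.5]
width: 0.363
```

```bash
python3 - <<'E'
from h import *
stt(); go([.5378,.1779,.120],94.5)
E
```

```text
t 44.4 tcp [ 447.57 -330.48   31.01] yaw 94.52 z [ 0.0023 -0.0019 -1.    ] F [-0.8  0.8  6.5] T [0.039 0.097 0.031] w 0.363 q6 -43.5
shift [499.5 130.2 -89.8] turn 0.0 rows 10.5 yaw now 94.5 q6 now -43.5 q6 goal 13.8 tilt [ 0.0023 -0.0019 -1.    ]
```

{"name": "move_arm", "arguments": {
  "steps": [
    [0,0,-15,0,20],
    [0,0,-45,0,20],
    [8,2,-80,0,20],
    [45,12,-90,0,20],
    [90,24,-90,0,20],
    [135,35,-90,0,20],
    [180,47,-90,0,20],
    [225,59,-90,0,20],
    [270,71,-90,0,20],
    [315,83,-90,0,20],
    [360,94,-90,0,20],
    [405,106,-90,0,20],
    [445,117,-90,0,20],
    [480,126,-90,0,20],
    [497,130,-90,0,20],
    [497,130,-90,0,20],
    [497,130,-90,0,20],
    [497,130,-90,0,20]
  ]
}}

```text
time: 46.2
tool_pos: [0.5365, 0.1748, 0.1192]
tcp_rot: [2.133, 2.306, -0.002]
wrist_force: [-0.7, -0.3, -0.5]
width: 0.368
```

```bash
python3 - <<'E'
from h import *
stt(); go([.5378,.1758,.066],94.5); c=snap('wrist','w24.png'); crop(c,'w24c.png',220,120,360,420,2.4)
E
```

```text
t 46.2 tcp [536.48 174.81 119.21] yaw 94.46 z [-7.e-04 -7.e-04 -1.e+00] F [-0.7 -0.3 -0.5] T [ 0.03   0.03  -0.021] w 0.368 q6 11.1
shift [ 0.9  1.4 53.2] turn -0.0 rows 1.1 yaw now 94.5 q6 now 11.1 q6 goal 13.6 tilt [-7.e-04 -7.e-04 -1.e+00]
```

View pics/w24c.png

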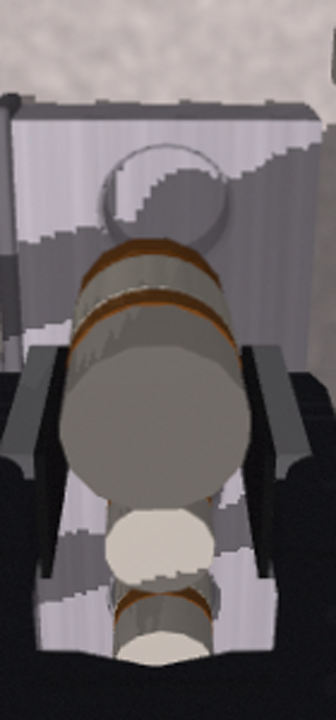

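{"name": "move_arm", "arguments": {
  "steps": [
    [0.6,1.7,25,0,20],
    [0.6,1.7,45,0,20],
    [0.6,1.7,52,0,20],
    [0.6,1.7,52,0,20],
    [0.6,1.7,52,0,20]
  ]
}}

```text
time: 46.75
tool_pos: [0.539, 0.1765, 0.0679]
tcp_rot: [2.133, 2.306, 0.001]
wrist_force: [-0.4, -0.1, -1.2]
width: 0.363
```

```bash
python3 - <<'E'
from h import *
stt(); go([.5382,.1758,.040],94.5)
E
```

```text
t 46.75 tcp [539.03 176.5   67.94] yaw 94.47 z [ 7.e-04  2.e-04 -1.e+00] F [-0.4 -0.1 -1.2] T [-0.051  0.007 -0.043] w 0.363 q6 11.1
shift [-0.6 -0.9 27.9] turn -0.0 rows 0.6 yaw now 94.5 q6 now 11.1 q6 goal 13.6 tilt [ 7.e-04  2.e-04 -1.e+00]
```

{"name": "move_arm", "arguments": {
  "steps": [
    [-0.5,-0.6,7,0,20],
    [-0.5,-0.6,12,0,20],
    [-0.5,-0.6,17,0,20],
    [-0.5,-0.6,22,0,20],
    [-0.5,-0.6,27,0,20],
    [-0.5,-0.6,27,0,20]
  ]
}}

```text
time: 47.35
tool_pos: [0.5381, 0.1765, 0.0399]
tcp_rot: [2.132, 2.307, 0.0]
wrist_force: [1.3, -1.0, -2.2]
width: 0.359
```

```bash
python3 - <<'E'
from h import *
stt()
E
```

```text
t 47.35 tcp [538.1  176.49  39.87] yaw 94.53 z [ 1.e-04 -0.e+00 -1.e+00] F [ 1.3 -1.  -2.2] T [-0.047 -0.2   -0.013] w 0.359 q6 11.1
```

{"name": "move_arm", "arguments": {
  "steps": [
    [0,0,0.5,0,20],
    [0,0,0.5,0,40],
    [0,0,0.5,0,55],
    [0,0,0.5,0,55],
    [0,0,-10,0,55],
    [0,0,-40,0,55],
    [0,0,-85,0,55],
    [0,0,-118,0,75],
    [0,0,-118,0,75],
    [0,0,-118,0,75]
  ]
}}

```text
time: 48.35
tool_pos: [0.5389, 0.1767, 0.1604]
tcp_rot: [2.131, 2.306, 0.005]
wrist_force: [0.0, -0.6, -1.0]
width: 0.753
```

```bash
python3 - <<'E'
from h import *
stt(); c=snap('wrist','w25.png'); caps(c,.060); 
go([.4612,.1042,.150],4.5)
E
```

```text
t 48.35 tcp [538.93 176.69 160.36] yaw 94.53 z [ 0.0034  0.001  -1.    ] F [ 0.  -0.6 -1. ] T [-0.019  0.025 -0.036] w 0.753 q6 11.1
cap px [282. 203.] 1548 circ 537.9 180.4 r 16.1 mean [537.7 180.6]
cap px [282. 263.] 1320 circ 541.8 134.7 r 16.8 mean [541. 135.]
cap px [282. 314.] 1123 circ 545.2 90.2 r 16.8 mean [544.6  90.5]
cap px [284. 360.] 996 circ 549.0 45.2 r 17.7 mean [549.5  45.4]
shift [-65.9 -82.    8.6] turn 90.0 rows 10.5 yaw now 94.5 q6 now 11.1 q6 goal 98.2 tilt [ 3.e-04  1.e-04 -1.e+00]
```

View pics/w25.png

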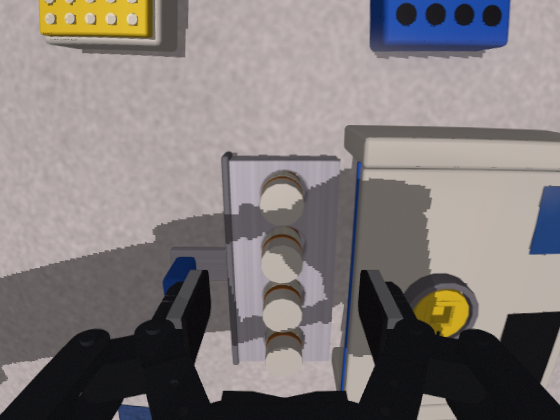

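All four caps are in a row at pocket spacing. Now back to the pull knob.

{"name": "move_arm", "arguments": {
  "steps": [
    [-4,-5,0,8,75],
    [-10,-13,0,17,80],
    [-18,-22,2,25,90],
    [-26,-32,4,34,100],
    [-34,-42,6,42,100],
    [-42,-52,8,50,100],
    [-50,-62,8,59,100],
    [-57,-71,8,67,100],
    [-63,-78,8,76,100],
    [-66,-82,8,84,100],
    [-66,-82,8,90,100],
    [-66,-82,8,90,100],
    [-66,-82,8,90,100],
    [-66,-82,8,90,100]
  ]
}}

```text
time: 49.8
tool_pos: [0.4609, 0.1041, 0.1496]
tcp_rot: [3.139, 0.127, -0.002]
wrist_force: [-0.1, -1.0, -0.3]
width: 1.004
```

```bash
python3 - <<'E'
from h import *
stt(); c=snap('wrist','w26.png'); P=cloud(c); h=cv2.cvtColor(c['pixels'],cv2.COLOR_RGB2HSV)
m=(h[...,0]>100)&(h[...,0]<125)&(h[...,1]>120)&(P[...,2]>.056)&(P[...,2]<.066)&(np.hypot(P[...,0]-.461,P[...,1]-.104)<.03)
v,u=np.where(m); Q=plane(c,np.c_[u,v],.062)[:,:2]*1000; print(cv2.minAreaRect(Q.astype(np.float32)))
go([.4612,.1042,.0300],4.5)
for p in [(538,178),(541.5,132),(545,86.5),(548.5,41)]:
    k=(np.hypot(P[...,0]*1000-p[0],P[...,1]*1000-p[1])<12)&(P[...,2]>.04); print(np.median(P[k][:,2]) if k.sum() else None)
E
```

```text
t 49.8 tcp [460.94 104.13 149.55] yaw 4.63 z [-1.5e-03 -2.0e-04 -1.0e+00] F [-0.1 -1.  -0.3] T [0.047 0.014 0.041] w 1.004 q6 95.1
((462.4163818359375, 103.59960174560547), (17.59845733642578, 20.087705612182617), 4.628969669342041)
shift [  0.2  -0.  119.8] turn 0.1 rows 2.4 yaw now 4.6 q6 now 95.1 q6 goal 98.2 tilt [-1.e-03 -2.e-04 -1.e+00]
0.058684872548769446
0.05874233638201257
0.05879862426550911
0.05886716558789434
```

{"name": "move_arm", "arguments": {
  "steps": [
    [0,0.3,40,0,100],
    [0,0.3,80,0,100],
    [0,0.3,105,0,100],
    [0,0.3,117,0,100],
    [0,0.3,120,0,100],
    [0,0.3,120,0,100],
    [0,0.3,120,0,60],
    [0,0.3,120,0,20],
    [0,0.3,120,0,0],
    [0,0.3,120,0,0],
    [0,0.3,120,0,0]
  ],
  "newtons": 80
}}

```text
time: 50.95
tool_pos: [0.4621, 0.1042, 0.0311]
tcp_rot: [-3.138, -0.123, -0.002]
wrist_force: [-1.7, 0.6, 3.3]
width: 0.245
```

```bash
python3 - <<'E'
from h import *
stt()
E
```

```text
t 50.95 tcp [462.09 104.21  31.1 ] yaw 4.5 z [ 1.3e-03  8.0e-04 -1.0e+00] F [-1.7  0.6  3.3] T [ 0.222  0.124 -0.058] w 0.245 q6 95.1
```

{"name": "move_arm", "arguments": {
  "steps": [
    [2,0,0,0,0],
    [6,0,0,0,0],
    [11,0,0,0,0],
    [17,0,0,0,0],
    [25,0,0,0,0],
    [34,0,0,0,0],
    [43,0,0,0,0],
    [52,0,0,0,0],
    [61,0,0,0,0],
    [70,0,0,0,0],
    [78,0,0,0,0],
    [85,0,0,0,0],
    [91,0,0,0,0],
    [96,0,0,0,0],
    [100,0,0,0,0],
    [101,0,0,0,0],
    [101,0,0,0,0]
  ]
}}

```text
time: 52.65
tool_pos: [0.5605, 0.1117, 0.0311]
tcp_rot: [3.139, 0.124, -0.006]
wrist_force: [-8.6, -0.7, 12.5]
width: 0.244
```

```bash
python3 - <<'E'
from h import *
s=stt(); print((s['tool_pos']-np.array([.46209,.10421,0]))@[np.cos(.0785),np.sin(.0785),0]*1000)
E
```

```text
t 52.65 tcp [560.48 111.72  31.1 ] yaw 4.51 z [-4.e-03 -3.e-04 -1.e+00] F [-8.6 -0.7 12.5] T [-0.017  1.065 -0.098] w 0.244 q6 94.2
98.6728153327788
```

{"name": "move_arm", "arguments": {
  "steps": [
    [1.5,0,0,0,0],
    [3,0,0,0,0],
    [3,0,0,0,0]
  ]
}}

```text
time: 52.95
tool_pos: [0.5604, 0.1117, 0.031]
tcp_rot: [3.139, 0.124, -0.016]
wrist_force: [-17.5, -2.0, 20.6]
width: 0.245
```

```bash
python3 - <<'E'
from h import *
s=stt(); print((s['tool_pos']-np.array([.46209,.10421,0]))@[np.cos(.0785),np.sin(.0785),0]*1000)
E
```

```text
t 52.95 tcp [560.39 111.73  31.02] yaw 4.51 z [-0.0102 -0.001  -0.9999] F [-17.5  -2.   20.6] T [-0.108  2.051 -0.135] w 0.245 q6 94.2
98.58903240548133
```

At the hard stop: force rises to 17 N with no further travel. I'll back off the command, release and rise.

{"name": "move_arm", "arguments": {
  "steps": [
    [-3.5,0,0,0,0],
    [-3.5,0,0,0,40],
    [-3.5,0,0,0,100],
    [-3.5,0,0,0,100],
    [-3.5,0,0,0,100],
    [-3.5,0,-30,0,100],
    [-3.5,0,-75,0,100],
    [-3.5,0,-120,0,100],
    [-3.5,0,-150,0,100],
    [-3.5,0,-150,0,100],
    [-3.5,0,-150,0,100],
    [-3.5,0,-150,0,100]
  ]
}}

```text
time: 54.15
tool_pos: [0.5605, 0.1116, 0.1785]
tcp_rot: [3.139, 0.124, -0.005]
wrist_force: [0.2, -0.8, -0.9]
width: 1.003
```

```bash
python3 - <<'E'
from h import *
stt(); c=snap('wrist','w27.png'); P=cloud(c); h=cv2.cvtColor(c['pixels'],cv2.COLOR_RGB2HSV)
m=(h[...,0]>100)&(h[...,0]<125)&(h[...,1]>120)&(P[...,2]>.056)&(P[...,2]<.066)&(np.hypot(P[...,0]-.56,P[...,1]-.111)<.03)
v,u=np.where(m); Q=plane(c,np.c_[u,v],.062)[:,:2]*1000; print(cv2.minAreaRect(Q.astype(np.float32)))
go([.6466,-.2345,.196],-28.5)
E
```

```text
t 54.15 tcp [560.45 111.57 178.48] yaw 4.52 z [-3.e-03 -5.e-04 -1.e+00] F [ 0.2 -0.8 -0.9] T [-0.001  0.043 -0.025] w 1.003 q6 94.2
((560.6533813476562, 111.26567077636719), (17.088266372680664, 20.129121780395508), 4.520535469055176)
shift [ 58.8 351.8 -18.1] turn 33.0 rows 7.1 yaw now 4.5 q6 now 94.2 q6 goal 98.6 tilt [-3.8e-03 -6.0e-04 -1.0e+00]
```

View pics/w27.png

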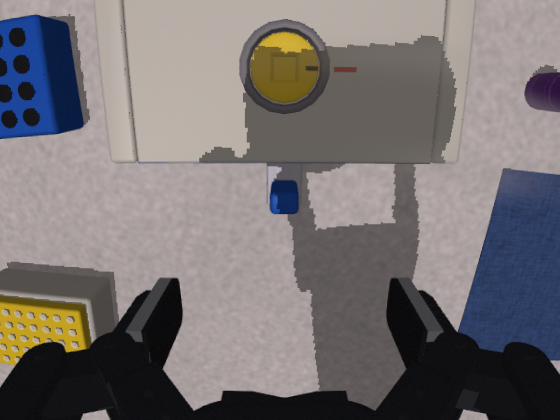

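Knob is back at its home position (560.7,111.3), same as at the start. Now fetching the driver again.

{"name": "move_arm", "arguments": {
  "steps": [
    [5,30,0,4,100],
    [13,75,-4,9,100],
    [20,120,-8,13,100],
    [28,165,-12,18,100],
    [35,210,-16,22,100],
    [42,255,-18,26,100],
    [50,300,-18,30,100],
    [56,335,-18,33,100],
    [57,350,-18,33,100],
    [57,350,-18,33,100],
    [57,350,-18,33,100],
    [57,350,-18,33,100],
    [57,350,-18,33,100]
  ]
}}

```text
time: 55.5
tool_pos: [0.646, -0.2308, 0.1983]
tcp_rot: [-3.046, 0.769, 0.001]
wrist_force: [1.1, -0.0, -0.3]
width: 0.998
```

```bash
python3 - <<'E'
from h import *
stt(); c=snap('wrist','w28.png'); crop(c,'w28c.png',210,120,350,260,5); go([.6446,-.2336,.060],-28.6)
E
```

```text
t 55.5 tcp [ 645.95 -230.82  198.3 ] yaw -28.36 z [-2.e-04  5.e-04 -1.e+00] F [ 1.1 -0.  -0.3] T [-0.045 -0.01   0.013] w 0.998 q6 96.6
shift [-1.000e-01  3.000e+00  1.385e+02] turn 0.2 rows 2.8 yaw now -28.4 q6 now 96.6 q6 goal 98.7 tilt [ 1.e-04  2.e-04 -1.e+00]
```

View pics/w28c.png

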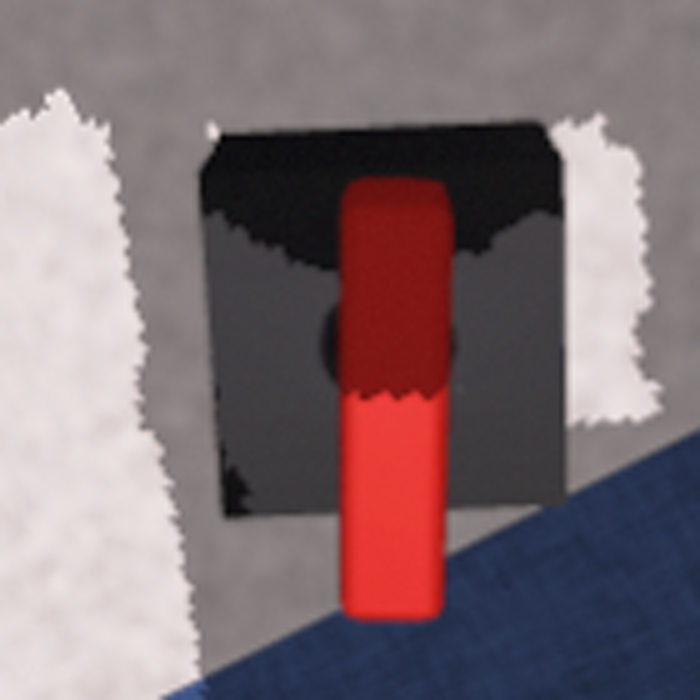

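```bash
python3 - <<'E'
from h import *
c=load('wrist'); 
def pj(pts,z,s=5,o=(210,120)): return plane(c,(np.array(pts,float)+.5)/s-.5+np.array(o),z)*1000
a=pj([(391.5,620),(396,198)],.09); print(a,a.mean(0)); d=a[1]-a[0]; print(np.degrees(np.arctan2(d[1],d[0])), np.linalg.norm(d))
b=a.mean(0)[:2]-1.9*np.array([.879,-.477]); print('true',b)
h=pj([(326,343),(455,343)],.045).mean(0); print('hole',h)
go([b[0]/1000,b[1]/1000,.060],-28.6)
E
```

```text
[[ 618.77166566 -220.10121309   90.        ]
 [ 674.45459664 -250.59245176   90.        ]] [ 646.61313115 -235.34683242   90.        ]
-28.70453167227878 63.48467877499944
true [ 644.94303115 -234.44053242]
hole [ 645.48513006 -234.7552927    45.        ]
shift [  0.6   3.6 138.5] turn 0.2 rows 2.8 yaw now -28.4 q6 now 96.6 q6 goal 98.6 tilt [ 1.e-04  2.e-04 -1.e+00]
```

{"name": "move_arm", "arguments": {
  "steps": [
    [0.5,3.4,40,0.3,100],
    [0.5,3.4,80,0.3,100],
    [0.5,3.4,110,0.3,100],
    [0.5,3.4,130,0.3,100],
    [0.5,3.4,138,0.3,100],
    [0.5,3.4,138,0.3,100],
    [0.5,3.4,138,0.3,100]
  ]
}}

```text
time: 56.25
tool_pos: [0.6459, -0.2359, 0.0618]
tcp_rot: [3.043, -0.78, 0.003]
wrist_force: [-0.2, -0.5, -0.0]
width: 0.999
```

```bash
python3 - <<'E'
from h import *
stt(); go([.6449,-.2342,.060],-28.6)
E
```

```text
t 56.25 tcp [ 645.93 -235.86   61.78] yaw -28.74 z [ 2.e-03 -8.e-04 -1.e+00] F [-0.2 -0.5 -0. ] T [0.016 0.033 0.01 ] w 0.999 q6 96.6
shift [-1.7 -1.   1.8] turn -0.1 rows 0.1 yaw now -28.7 q6 now 96.6 q6 goal 98.6 tilt [ 2.e-03 -8.e-04 -1.e+00]
```

{"name": "move_arm", "arguments": {
  "steps": [
    [-1.2,-1,0.5,0,100],
    [-1.2,-1,0.5,0,60],
    [-1.2,-1,0.5,0,20],
    [-1.2,-1,0.5,0,0],
    [-1.2,-1,0.5,0,0],
    [-1.2,-1,0.5,0,0],
    [-1.2,-1,0.5,0,0]
  ],
  "newtons": 60
}}

```text
time: 56.95
tool_pos: [0.6445, -0.2344, 0.06]
tcp_rot: [-3.043, 0.781, -0.001]
wrist_force: [-0.7, 0.4, 1.4]
width: 0.176
```

```bash
python3 - <<'E'
from h import *
stt()
E
```

```text
t 56.95 tcp [ 644.49 -234.44   59.99] yaw -28.78 z [ 4.e-04  0.e+00 -1.e+00] F [-0.7  0.4  1.4] T [ 0.013 -0.02   0.013] w 0.176 q6 96.7
```

{"name": "move_arm", "arguments": {
  "steps": [
    [0,0,-5,0,0],
    [0,0,-20,0,0],
    [0,0,-45,0,0],
    [0,0,-80,0,0],
    [0,0,-110,0,0],
    [0,0,-120,0,0],
    [0,0,-120,0,0],
    [0,0,-120,0,0]
  ]
}}

```text
time: 57.75
tool_pos: [0.6435, -0.2341, 0.1786]
tcp_rot: [-3.043, 0.781, 0.003]
wrist_force: [-0.2, 0.6, -2.6]
width: 0.177
```

```bash
python3 - <<'E'
from h import *
stt(); go([.6535,.1180,.180],94)
E
```

```text
t 57.75 tcp [ 643.46 -234.11  178.62] yaw -28.78 z [-1.8e-03  7.0e-04 -1.0e+00] F [-0.2  0.6 -2.6] T [ 0.024 -0.007 -0.028] w 0.177 q6 96.7
shift [-160.7 -313.5   -1.2] turn -122.8 rows 14.3 yaw now -28.8 q6 now 96.7 q6 goal 6.2 tilt [-1.8e-03  7.0e-04 -1.0e+00]
```

{"name": "move_arm", "arguments": {
  "steps": [
    [-6,-12,0,-8,0],
    [-16,-32,0,-16,0],
    [-28,-55,0,-24,0],
    [-40,-78,0,-32,0],
    [-52,-101,0,-40,0],
    [-64,-125,0,-48,0],
    [-76,-148,0,-56,0],
    [-88,-172,0,-64,0],
    [-100,-195,0,-72,0],
    [-112,-218,0,-80,0],
    [-124,-242,0,-88,0],
    [-136,-265,0,-96,0],
    [-148,-288,0,-104,0],
    [-157,-306,0,-112,0],
    [-161,-313,0,-119,0],
    [-161,-313,0,-123,0],
    [-161,-313,0,-123,0],
    [-161,-313,0,-123,0],
    [-161,-313,0,-123,0]
  ]
}}

```text
time: 59.65
tool_pos: [0.6532, 0.117, 0.1785]
tcp_rot: [-2.139, -2.299, 0.003]
wrist_force: [0.4, -0.2, -1.3]
width: 0.174
```

```bash
python3 - <<'E'
from h import *
stt(); go([.6535,.1180,.154],94)
E
```

```text
t 59.65 tcp [653.23 116.99 178.54] yaw 94.13 z [-2.e-03 -3.e-04 -1.e+00] F [ 0.4 -0.2 -1.3] T [ 0.    -0.035 -0.014] w 0.174 q6 3.9
shift [ 1.   0.4 24.5] turn 0.1 rows 0.5 yaw now 94.1 q6 now 3.9 q6 goal 6.2 tilt [-2.e-03 -3.e-04 -1.e+00]
```

{"name": "move_arm", "arguments": {
  "steps": [
    [1,0.4,10,0,0],
    [1,0.4,20,0,0],
    [1,0.4,24,0,0],
    [1,0.4,24,0,0],
    [1,0.4,24,0,0],
    [1,0.4,24,0,0]
  ]
}}

```text
time: 60.25
tool_pos: [0.6545, 0.1185, 0.1562]
tcp_rot: [2.138, 2.301, 0.001]
wrist_force: [0.3, 0.4, -1.7]
width: 0.176
```

```bash
python3 - <<'E'
from h import *
stt(); go([.6535,.1180,.1375],94)
E
```

```text
t 60.25 tcp [654.53 118.48 156.21] yaw 94.22 z [ 8.e-04  1.e-04 -1.e+00] F [ 0.3  0.4 -1.7] T [-0.005  0.07  -0.034] w 0.176 q6 3.9
shift [-0.4 -1.1 18.7] turn 0.2 rows 0.4 yaw now 94.2 q6 now 3.9 q6 goal 6.2 tilt [ 8.e-04  1.e-04 -1.e+00]
```

{"name": "move_arm", "arguments": {
  "steps": [
    [-0.4,-0.8,2,0,0],
    [-0.4,-0.8,4,0,0],
    [-0.4,-0.8,7,0,0],
    [-0.4,-0.8,9,0,0],
    [-0.4,-0.8,11,0,0],
    [-0.4,-0.8,11,0,0],
    [-0.4,-0.8,11,0,0]
  ]
}}

```text
time: 60.95
tool_pos: [0.6534, 0.118, 0.1447]
tcp_rot: [-2.138, -2.302, 0.0]
wrist_force: [-0.1, -0.2, -1.5]
width: 0.174
```

```bash
python3 - <<'E'
from h import *
stt(); go([.6535,.1180,.1385],94)
E
```

```text
t 60.95 tcp [653.4  117.98 144.68] yaw 94.23 z [-2.e-04 -1.e-04 -1.e+00] F [-0.1 -0.2 -1.5] T [ 0.003 -0.03  -0.039] w 0.174 q6 3.9
shift [0.  0.1 6.2] turn 0.2 rows 0.1 yaw now 94.2 q6 now 3.9 q6 goal 6.2 tilt [-2.e-04 -1.e-04 -1.e+00]
```

Already 4 mm into the recess with no force; going to the bottom.

{"name": "move_arm", "arguments": {
  "steps": [
    [0,0.2,2,0,0],
    [0,0.2,4,0,0],
    [0,0.2,6,0,0],
    [0,0.2,6,0,0],
    [0,0.2,6,0,0]
  ]
}}

```text
time: 61.45
tool_pos: [0.6535, 0.118, 0.1386]
tcp_rot: [-2.138, -2.302, 0.0]
wrist_force: [-0.4, -0.0, -1.3]
width: 0.179
```

```bash
python3 - <<'E'
from h import *
stt()
E
```

```text
t 61.45 tcp [653.52 117.99 138.6 ] yaw 94.22 z [-3.e-04 -1.e-04 -1.e+00] F [-0.4 -0.  -1.3] T [-0.029  0.002  0.015] w 0.179 q6 3.9
```

{"name": "move_arm", "arguments": {
  "steps": [
    [0,0,0,5,0],
    [0,0,0,12,0],
    [0,0,0,19,0],
    [0,0,0,26,0],
    [0,0,0,33,0],
    [0,0,0,40,0],
    [0,0,0,47,0],
    [0,0,0,54,0],
    [0,0,0,61,0],
    [0,0,0,66,0],
    [0,0,0,70,0],
    [0,0,0,70,0]
  ]
}}

```text
time: 62.65
tool_pos: [0.6532, 0.1182, 0.1389]
tcp_rot: [-3.071, -0.659, 0.001]
wrist_force: [-2.2, 0.2, -1.4]
width: 0.177
```

```bash
python3 - <<'E'
from h import *
stt()
E
```

```text
t 62.65 tcp [653.18 118.17 138.88] yaw 24.22 z [-1.e-03  1.e-04 -1.e+00] F [-2.2  0.2 -1.4] T [0.092 0.407 0.021] w 0.177 q6 73.9
```

{"name": "move_arm", "arguments": {
  "steps": [
    [0,0,0,3,0],
    [0,0,0,6,0],
    [0,0,0,9,0],
    [0,0,0,12,0],
    [0,0,0,12,0],
    [0,0,0,12,0]
  ]
}}

```text
time: 63.25
tool_pos: [0.6532, 0.1182, 0.1388]
tcp_rot: [-3.123, -0.338, 0.001]
wrist_force: [-2.3, 1.1, 1.0]
width: 0.182
```

```bash
python3 - <<'E'
from h import *
stt()
E
```

```text
t 63.25 tcp [653.17 118.23 138.84] yaw 12.35 z [-1.e-03  3.e-04 -1.e+00] F [-2.3  1.1  1. ] T [0.222 0.602 0.011] w 0.182 q6 85.7
```

{"name": "move_arm", "arguments": {
  "steps": [
    [0,0,0,2,0],
    [0,0,0,4,0],
    [0,0,0,6,0],
    [0,0,0,6,0]
  ]
}}

```text
time: 63.65
tool_pos: [0.6532, 0.1183, 0.1388]
tcp_rot: [-3.137, -0.173, 0.001]
wrist_force: [-4.1, 0.7, 1.0]
width: 0.181
```

```bash
python3 - <<'E'
from h import *
stt(); c=snap('wrist','w30.png'); crop(c,'w30c.png',200,150,370,400,3)
E
```

```text
t 63.65 tcp [653.16 118.26 138.84] yaw 6.33 z [-9.e-04  2.e-04 -1.e+00] F [-4.1  0.7  1. ] T [0.286 0.704 0.242] w 0.181 q6 91.8
```

View pics/w30c.png

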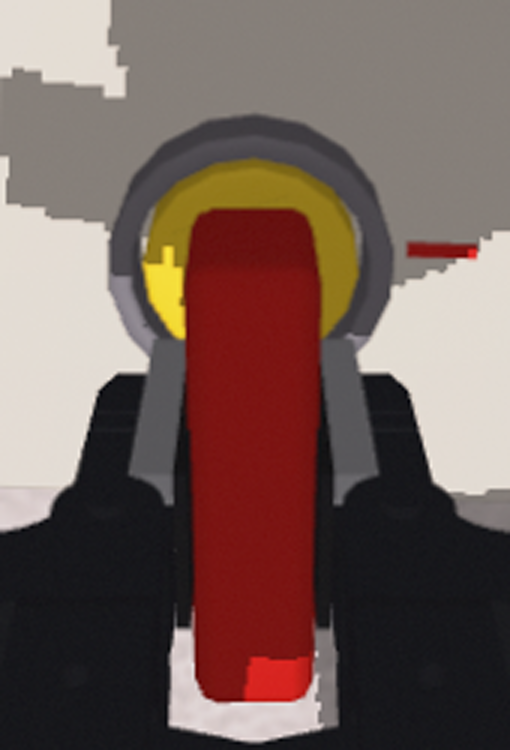

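{"name": "move_arm", "arguments": {
  "steps": [
    [0,0,0,2,0],
    [0,0,0,4,0],
    [0,0,0,6,0],
    [0,0,0,6,0],
    [0,0,0,6,0]
  ]
}}

```text
time: 64.2
tool_pos: [0.6532, 0.1183, 0.1388]
tcp_rot: [-3.141, -0.009, 0.001]
wrist_force: [-4.8, 1.2, 2.2]
width: 0.176
```

```bash
python3 - <<'E'
from h import *
stt()
E
```

```text
t 64.2 tcp [653.17 118.28 138.78] yaw 0.33 z [-9.e-04  3.e-04 -1.e+00] F [-4.8  1.2  2.2] T [0.401 0.944 0.307] w 0.176 q6 97.8
```

{"name": "move_arm", "arguments": {
  "steps": [
    [-0.3,0,0,-6,0],
    [-0.6,0,0,-12,0],
    [-0.8,0,0,-18,0],
    [-0.8,0,0,-22,0],
    [-0.8,0,0,-22,0],
    [-0.8,0,0,-22,0]
  ]
}}

```text
time: 64.8
tool_pos: [0.6534, 0.1178, 0.1386]
tcp_rot: [3.083, 0.603, 0.002]
wrist_force: [-0.1, 0.6, -2.3]
width: 0.177
```

```bash
python3 - <<'E'
from h import *
stt()
E
```

```text
t 64.8 tcp [653.39 117.8  138.62] yaw 22.14 z [ 1.1e-03 -1.0e-04 -1.0e+00] F [-0.1  0.6 -2.3] T [0.13  0.015 0.065] w 0.177 q6 75.9
```

{"name": "move_arm", "arguments": {
  "steps": [
    [0,0,-5,0,0],
    [0,0,-12,0,0],
    [0,0,-25,0,0],
    [0,0,-45,0,0],
    [-25,0,-46,0,0],
    [-48,0,-46,0,0],
    [-48,0,-46,0,0],
    [-48,0,-46,0,0]
  ]
}}

```text
time: 65.6
tool_pos: [0.609, 0.0998, 0.1864]
tcp_rot: [3.083, 0.605, 0.004]
wrist_force: [1.1, -0.2, -1.4]
width: 0.176
```

```bash
python3 - <<'E'
from h import *
stt(); c=snap('wrist','w31.png')
im=c['pixels'][80:230,200:400,::-1]
im=cv2.resize(im,None,fx=4,fy=4,interpolation=cv2.INTER_CUBIC)
cv2.imwrite('pics/w31d.png',np.clip((im.astype(float)-20)*1.5,0,255).astype(np.uint8))
E
```

```text
t 65.6 tcp [609.01  99.82 186.37] yaw 22.2 z [ 2.7e-03  4.0e-04 -1.0e+00] F [ 1.1 -0.2 -1.4] T [ 0.017 -0.005 -0.016] w 0.176 q6 74.8
```

View pics/w31d.png

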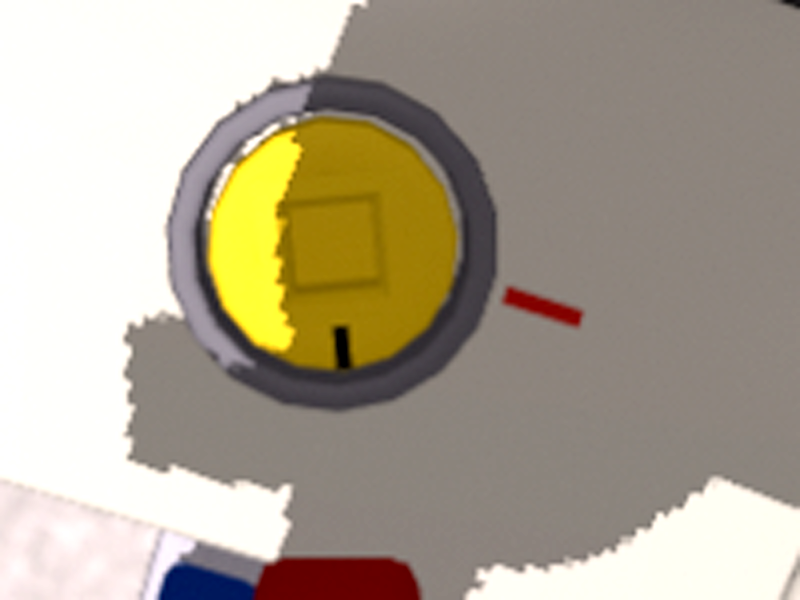

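```bash
python3 - <<'E'
from h import *
c=load('wrist')
def pj(pts,z,s=4,o=(200,80)): return plane(c,(np.array(pts,float)+.5)/s-.5+np.array(o),z)*1000
def ang(a,b,z): 
    q=pj([a,b],z); d=q[1]-q[0]; return np.degrees(np.arctan2(d[1],d[0]))
print('pointer',ang((340,328),(344,368),.094),'mark',ang((505,294),(580,319),.08))
for a,b in [((284,204),(378,194)),((294,293),(384,284)),((378,194),(384,284)),((284,204),(294,293))]: print(ang(a,b,.094))
c0=pj([(334,243)],.094)[0]; p=pj([(342,348)],.094)[0]-c0; print('ctr-pointer',np.degrees(np.arctan2(p[1],p[0])),c0)
go([.6447,-.2341,.180],-28.7)
E
```

```text
pointer -152.11611306525558 mark -85.883121324344
-61.777421174729945
-62.04484454126377
-153.48729085747797
-151.8922185990319
ctr-pointer -153.45161541526664 [654.73595179 118.39362744  94.        ]
shift [-93.6 322.6   6.1] turn 50.9 rows 6.7 yaw now 22.2 q6 now 74.8 q6 goal 98.7 tilt [ 2.6e-03  3.0e-04 -1.0e+00]
```

```bash
python3 - <<'E'
from h import *
c=load('wrist'); crop(c,'w31e.png',220,210,350,400,4)
E
```

```text
(no output)
```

View pics/w31e.png

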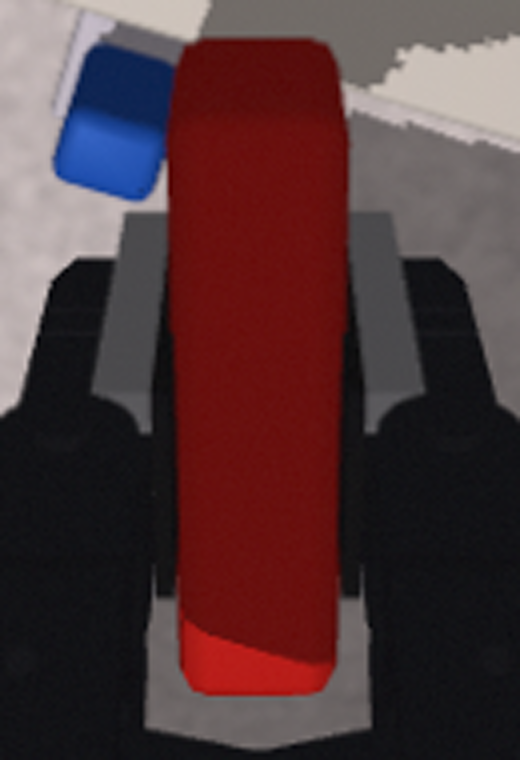

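The pointer is about 67° clockwise of the mark. Torque climbed at both ends at tool angles that match the full 1.2 rad plus key play, so the clamp is at its stop. Returning the driver.

{"name": "move_arm", "arguments": {
  "steps": [
    [-5,15,0,6,0],
    [-15,50,0,14,0],
    [-27,95,3,22,0],
    [-40,140,6,29,0],
    [-53,185,6,36,0],
    [-66,230,6,42,0],
    [-79,275,6,47,0],
    [-89,308,6,50,0],
    [-94,322,6,51,0],
    [-94,322,6,51,0],
    [-94,322,6,51,0],
    [-94,322,6,51,0],
    [-94,322,6,51,0]
  ]
}}

```text
time: 66.95
tool_pos: [0.6433, -0.232, 0.1789]
tcp_rot: [-3.044, 0.777, 0.0]
wrist_force: [-0.1, 0.4, -1.0]
width: 0.178
```

```bash
python3 - <<'E'
from h import *
stt(); go([.6447,-.2341,.106],-28.7)
E
```

```text
t 66.95 tcp [ 643.34 -231.99  178.86] yaw -28.65 z [-1.e-04  4.e-04 -1.e+00] F [-0.1  0.4 -1. ] T [ 0.01  -0.012  0.026] w 0.178 q6 96.7
shift [ 2.2  1.2 72.9] turn 0.0 rows 1.5 yaw now -28.7 q6 now 96.7 q6 goal 98.7 tilt [-1.e-04  4.e-04 -1.e+00]
```

{"name": "move_arm", "arguments": {
  "steps": [
    [2.2,1.2,25,0,0],
    [2.2,1.2,50,0,0],
    [2.2,1.2,65,0,0],
    [2.2,1.2,71,0,0],
    [2.2,1.2,71,0,0],
    [2.2,1.2,71,0,0],
    [2.2,1.2,71,0,0],
    [2.2,1.2,71,0,0]
  ]
}}

```text
time: 67.75
tool_pos: [0.6454, -0.2363, 0.1093]
tcp_rot: [3.043, -0.781, 0.004]
wrist_force: [0.4, -0.3, -1.9]
width: 0.175
```

```bash
python3 - <<'E'
from h import *
stt(); go([.6447,-.2341,.094],-28.7)
E
```

```text
t 67.75 tcp [ 645.4  -236.26  109.27] yaw -28.78 z [ 2.2e-03 -9.0e-04 -1.0e+00] F [ 0.4 -0.3 -1.9] T [-0.015 -0.013  0.013] w 0.175 q6 96.6
shift [-1.7 -1.6 15.3] turn -0.1 rows 0.3 yaw now -28.8 q6 now 96.6 q6 goal 98.7 tilt [ 2.2e-03 -9.0e-04 -1.0e+00]
```

{"name": "move_arm", "arguments": {
  "steps": [
    [-0.8,-1.6,0,0,0],
    [-0.8,-1.6,2,0,0],
    [-0.8,-1.6,3,0,0],
    [-0.8,-1.6,3,0,0]
  ]
}}

```text
time: 68.15
tool_pos: [0.6443, -0.234, 0.1044]
tcp_rot: [-3.043, 0.781, 0.001]
wrist_force: [-0.3, 0.1, -1.6]
width: 0.176
```

```bash
python3 - <<'E'
from h import *
stt(); go([.6447,-.2341,.094],-28.7)
E
```

```text
t 68.15 tcp [ 644.3  -233.98  104.36] yaw -28.78 z [-7.e-04  3.e-04 -1.e+00] F [-0.3  0.1 -1.6] T [-0.011 -0.026  0.02 ] w 0.176 q6 96.7
shift [ 0.4 -0.1 10.4] turn -0.1 rows 0.2 yaw now -28.8 q6 now 96.7 q6 goal 98.7 tilt [-7.e-04  3.e-04 -1.e+00]
```

{"name": "move_arm", "arguments": {
  "steps": [
    [0.3,0,4,0,0],
    [0.3,0,8,0,0],
    [0.3,0,12,0,0],
    [0.3,0,12,0,0]
  ]
}}

```text
time: 68.55
tool_pos: [0.6441, -0.2339, 0.0915]
tcp_rot: [-3.043, 0.781, 0.003]
wrist_force: [0.0, -0.9, -1.4]
width: 0.175
```

```bash
python3 - <<'E'
from h import *
stt()
E
```

```text
t 68.55 tcp [ 644.1  -233.95   91.52] yaw -28.78 z [-1.8e-03  8.0e-04 -1.0e+00] F [ 0.  -0.9 -1.4] T [0.064 0.039 0.008] w 0.175 q6 96.7
```

In the hole (tip 8 mm deep, no force). Lowering the remaining 31 mm.

{"name": "move_arm", "arguments": {
  "steps": [
    [0.4,0,6,0,0],
    [0.4,0,12,0,0],
    [0.4,0,18,0,0],
    [0.4,0,24,0,0],
    [0.4,0,29,0,0],
    [0.4,0,31,0,0],
    [0.4,0,31,0,0]
  ]
}}

```text
time: 69.25
tool_pos: [0.6449, -0.2343, 0.0612]
tcp_rot: [-3.043, 0.781, 0.001]
wrist_force: [0.1, 0.6, -2.0]
width: 0.178
```

```bash
python3 - <<'E'
from h import *
stt()
E
```

```text
t 69.25 tcp [ 644.87 -234.31   61.15] yaw -28.78 z [-9.e-04  4.e-04 -1.e+00] F [ 0.1  0.6 -2. ] T [ 0.052  0.012 -0.01 ] w 0.178 q6 96.7
```

{"name": "move_arm", "arguments": {
  "steps": [
    [0,0,1.2,0,0],
    [0,0,1.2,0,0],
    [0,0,1.2,0,40],
    [0,0,1.2,0,100],
    [0,0,1.2,0,100],
    [0,0,1.2,0,100],
    [0,0,-10,0,100],
    [0,0,-40,0,100],
    [0,0,-80,0,100],
    [0,0,-120,0,100],
    [-20,0,-140,0,100],
    [-60,0,-140,0,100],
    [-100,0,-140,0,100],
    [-100,0,-140,0,100],
    [-100,0,-140,0,100],
    [-100,0,-140,0,100]
  ]
}}

```text
time: 70.85
tool_pos: [0.5588, -0.1869, 0.203]
tcp_rot: [3.043, -0.781, 0.004]
wrist_force: [0.6, -0.7, 0.1]
width: 0.996
```

```bash
python3 - <<'E'
from h import *
stt(); c=snap('wrist','w32.png'); t=snap('top','t32.png'); s=snap('side','s32.png')
P=cloud(t); 
h=cv2.cvtColor(c['pixels'],cv2.COLOR_RGB2HSV); Pw=cloud(c)
k=((h[...,0]<8)|(h[...,0]>172))&(h[...,1]>130)&(Pw[...,2]>.07); z=Pw[k][:,2]; print('handle z pct',np.percentile(z,[50,90,97]), k.sum())
for n,uv in [('box',(149,245)),('rack',(133,167)),('mouse',(442,275))]: print(n,dep(t,uv)[0].round(3))
a=np.load('last_top.npz')
E
```

```text
t 70.85 tcp [ 558.84 -186.89  203.03] yaw -28.78 z [ 0.0025 -0.001  -1.    ] F [ 0.6 -0.7  0.1] T [-0.004 -0.023  0.012] w 0.996 q6 97.9
handle z pct [0.08849903 0.08955705 0.09004717] 2287
box [0.408 0.332 0.055]
rack [0.627 0.387 0.044]
mouse [ 0.308 -0.455  0.028]
```

View pics/w32.png

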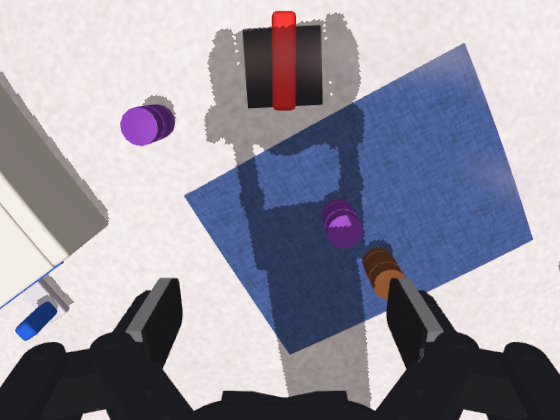

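View pics/s32.png

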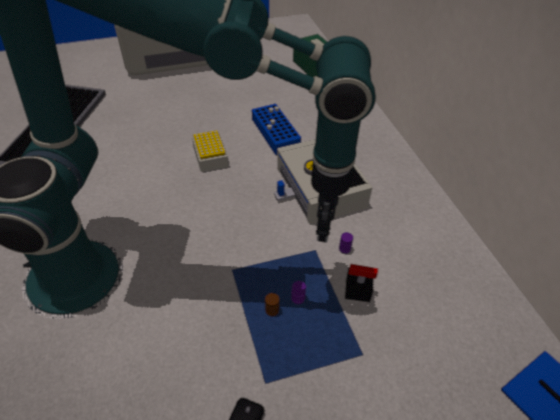

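View pics/t32.png

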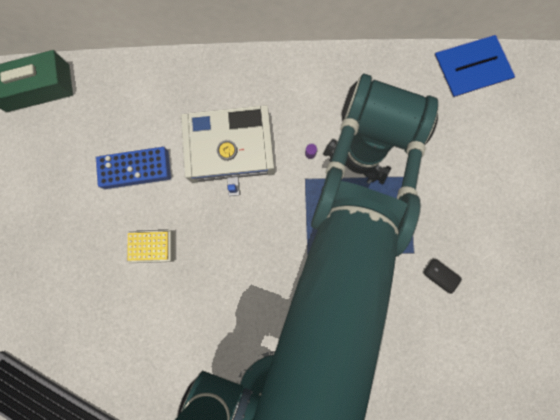

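The driver is upright, with its handle top at about 90 mm once the depth bias is corrected, which means fully down. The tray knob is home, the pad holds no vials, and the bystanders sit at their starting pixels. Handing in.

```bash
python3 - <<'E'
from h import *
bot.finish_job()
E
```

```text
the job is handed in; nothing more can be done
```

I carried out the whole job in the order asked and handed it in at about 71 s of the 210 s allowed. No verdict was reported.

- **Unclamping:** I fetched the driver and turned the clamp anticlockwise to its stop. The pointer lined up with the red mark, and I put the driver back.
- **Loading:** I pulled the tray out to its stop, at about 99.5 mm measured, and stood all four vials in pockets of their own. The cap heights agreed within 0.2 mm. I left the purple and brown look-alikes alone.
- **Closing:** I pushed the tray home to the hard stop. The pull knob came back to (560.7, 111.3) mm, within 1 mm of where it started.
- **Re-clamping:** I turned the clamp clockwise until the torque reached 0.31 N m, well above the 0.05 N m friction.
- **Driver back:** The driver is upright in its stand, with the handle top at about 90 mm, so it is fully down. The tip box, tube rack and mouse read the same positions as at the start, within 2 mm horizontally (heights within 4 mm).

**Small disagreement:** the image put the final clamp turn at about 66–68° against the nominal 68.75°. That is within my measuring error of about 2°, and the torque rise showed it was at the stop, so I did not re-engage the key to check again.

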